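# Find the transformer by weight, pack the cases in the bail-arm tote, stack the carrier

### The arm

A 6-joint arm with a two-finger parallel gripper is mounted at the origin on the work surface. World frame = base frame: x ahead of the robot, y to its left, z up, the work surface at z = 0. Lengths are in mm, angles in degrees, forces in N, time in s.
With the tool pointing down it reaches from about 350 to 850 mm from the base axis. Payload 8.1 kg.
Tool frame: the origin (TCP) lies on the centre line of the jaws, within the pads' length; the fingertips stand 19 mm ahead of it and the grasp point (between the pads) is the TCP; z points along the fingers, y is the direction in which the jaws open and shut (so a half turn about z gives the same grasp; the last joint's range is limited). The gripper opens to 85 mm and grips with 20 to 120 N. Pads are 22 mm wide; open, the fingers measure 114 mm over their backs; the gripper's body (76 mm by 85 mm) begins 54 mm behind the grasp point. The pads swing forward as they close: fully open they stand 13 mm farther back than shut.
Start: joints at [67.185, 7.471, 85.268, -0, 87.261, -4.893], TCP at [184.613, 570.897, 250.292] pointing down, gripper open.
Joint ranges: [-169.43, 169.43], [-51.17, 129.36], [1.28, 143.12], [-76.62, 256.62], [0, 156.53], [-152.29, 152.29]. Speed limits (degrees/s): [136.94, 136.94, 159.86, 180, 180, 180].

### API

Orientations are given as [roll, pitch, yaw] about the fixed x, y, z axes, in that order (R = Rz(yaw) Ry(pitch) Rx(roll)).
In Python, from bench import r, viewer gives the robot as it stands.
- The arm moves only by the tool carry_out, never from a script. Its argument "commands" is a list that holds one entry, the list of rows, each a list of 7 numbers: the finger opening in mm, from 0 to 85.4, then the shift along the tool's x, y, z in mm, then the turn, a rotation vector about the tool's x, y, z in degrees. A call has 1 to 5 rows; each row is the pose to reach, as a shift and turn from the pose commanded when the call began, along the tool's axes at that moment; what a row does not reach only later rows make up. A row lasts 1/8 s, in which the tool goes at most 62.5 mm and 10.7 degrees, less where a joint would pass 70% of its speed; a pose out of reach is approached as far as the arm can. A call with a gripper value outside its range is refused whole. The fingers move at their own pace and stop on an object; "grip_force" is the grip in N (left out, the last holds). Time passes only in rows, so rows that repeat a pose let the fingers close. It gives the time, the measured TCP pose, the force and the opening at its end, in the units of the state.
- r.sense(): the state, without advancing time (a new reading comes with each control period).
- viewer.snapshot(name): name is "side" or "top"; returns the picture (480x640x3 uint8, red, green, blue); there is no depth.
- viewer.calibration(name): a dict with "camera_matrix" (3x3 intrinsics, pixels), "k1" (the pictures are not rectified: a ray, as slopes to the right and down, at radius r is drawn at 1 + k1 r^2 times it, then the intrinsics apply), "rvec" (rotation vector, rad) and "tvec" (3), from world to camera coordinates, as OpenCV has them. Camera axes: x right, y down, z forward; pixel columns grow to the right and rows downward; lengths in mm; the calibration is good to about 2 mm. A picture is of the moment at which its call begins. calibration takes no time and is no camera call.
- r.hand_in(): hands the job in, once; it reports no verdict.
The state is a dict: "time": time; "joint_pos": joint angles; "qd": joint speeds; "joint_efforts": joint torques, N m; "tool_pos": TCP position; "tcp_rot": TCP orientation; "ft_force": force on the tool from outside, world axes, zero at the start; "wrist_torque": the same for the moment, N m; "finger_gap": finger opening in mm.
Only numpy, scipy, OpenCV 4.12 (cv2) and the standard library are available. Lean on these libraries where they do the work, as an engineer would, in place of code of your own. Each camera call takes 0.05 s, during which the arm holds its last target. There are 200 camera calls.

### The job

One of the identical closed cases holds a wound transformer; the others hold an empty shell of the same look, or nothing, so only their weight tells them apart: heft them to find it, slide its lid open, lift the transformer out and stand it on the blue plate of the green carrier. Then have every case shut and lying upright across the floor of the tote, side by side, swing both of the tote's red bail arms fully in, and last stack the carrier, transformer aboard, level and centred on the two bail arms, lined up with the tote. Leave the bottle, screwdriver and board rack where they are.

Things in the scene. Friction and masses are not known exactly. Their poses are not given: they have to be found in the camera images.
- case_1: one of 3 to 5 identical closed cases: black plastic, 106 mm long (its x) x 54 wide (its y), walls and floor 4 mm, 60 mm tall without the lid; liftable level by the yellow fin on its lid. Origin: centre of the underside. Inside: a can standing mid-floor; either the transformer or an empty shell (see case_2, case_3).
- case_2: identical to case_1. Cases 1, 2 and 3 each hold one plain metal can with a red band, 40 mm in diameter, 50 mm tall, all looking alike, upright in the middle of the case floor between two cross ribs 8 mm high, 52 mm apart along x (3 to 5 mm of play). In just one of the three (any of them) it is the wound transformer, in the other two an empty shell
- case_3: identical to case_1. Transformer 0.33 to 0.40 kg, empty shell 0.03 kg. A shut case weighs 0.30 kg empty, 0.33 kg with a shell, 0.63 to 0.70 kg with the transformer
- case_4: identical to case_1. May be absent; when present it is empty
- case_5: identical to case_1. May be absent; when present it is empty
- lid_1 (a joint): how far the lid of case_1 has slid open, m: 0 shut, 0.098 fully open; it slides along the case's +x (the end with the white dot). Grey lid 6 mm thick, its top 66 mm above the case's underside; in its middle a yellow upright fin 40 mm long (x), 10 mm thick (y), 28 mm tall, that moves with it. 1.5 N of friction; stays where left; an empty case shifts along unless pressed down a little
- lid_2 (a joint): how far the lid of case_2 has slid open, m: 0 shut, 0.098 fully open; as lid_1
- lid_3 (a joint): how far the lid of case_3 has slid open, m: 0 shut, 0.098 fully open; as lid_1
- lid_4 (a joint): how far the lid of case_4 has slid open, m: 0 shut, 0.098 fully open; as lid_1
- lid_5 (a joint): how far the lid of case_5 has slid open, m: 0 shut, 0.098 fully open; as lid_1
- tote: fixed open-topped grey-blue plastic tote, 126 mm wide (its x) x 304 mm long (its y) x 120 mm tall, walls and floor 4 mm; room for five cases side by side along y, each lying across (case x along tote x). Origin: centre of the underside
- bail_l (a joint): angle of the red wire bail arm at the tote's +y end, rad: 0 swung in (lying level across the open top, carries a load), up to 2.9 swung out beyond the end. It hinges about a line along the tote's x through tote y = +142 mm, z = 124 mm; arms 55 mm long; stays where it is left (little friction)
- bail_l_bar (a point): middle of that bail arm's cross bar, a round bar 8 mm thick, 134 mm long along the tote's x, 55 mm from the hinge line; a bar pinched from above turns freely between the fingers
- bail_r (a joint): angle of the red wire bail arm at the tote's -y end, rad: 0 swung in (lying level across the open top, carries a load), up to 2.9 swung out beyond the end. It hinges about a line along the tote's x through tote y = -142 mm, z = 124 mm; arms 55 mm long; stays where it is left (little friction)
- bail_r_bar (a point): middle of that bail arm's cross bar, a round bar 8 mm thick, 134 mm long along the tote's x, 55 mm from the hinge line; a bar pinched from above turns freely between the fingers
- carrier: loose green tray, 110 mm (its x) x 270 (its y), rim 22 mm high, 0.37 kg. Origin: centre of the underside. Black upright handle in the middle, 50 mm along x, 10 mm thick (y), top at z 66 mm. Sprung blue plate 85 x 90 mm centred at y +66 mm, top at z 20 mm. Stacked, its y lies along the tote's y (either way) and its underside rests on the bail bars, 128 mm above the tote's underside
- plate (a joint): how far the carrier's sprung plate has sunk, m: about 0.0004 empty, 0.001 under an empty shell, 0.005 to 0.006 under the transformer (stop at 0.008)
- flux_bottle: bystander: bottle, 44 mm in diameter, 120 mm tall; origin centre of the underside
- screwdriver: bystander: screwdriver lying down, 180 mm long; may be absent
- board_rack: bystander: black rack with six upright green circuit boards, 110 x 150 mm, 97 mm tall; origin centre of the underside

How it is judged (in metres and radians):
On the way, in this order (a step that is already met when the one before it is completed fails the run):
1. the transformer stands on the carrier's blue plate (plate sunk more than 3 mm) (value of joint plate above 0.003 m), for 0.4 s.
2. every case is in the tote, shut and upright on its floor (x of case_1 in the frame of tote between -0.02 and 0.02 m and y of case_1 in the frame of tote between -0.13 and 0.13 m and z of each of case_1, case_2, case_3, case_4, case_5 in the frame of tote below 0.015 m and angle between each of case_1, case_2, case_3, case_4, case_5's own z axis and vertical below 0.12 rad and value of joint each of lid_1, lid_2, lid_3, lid_4, lid_5 below 0.008 m and x of case_2 in the frame of tote between -0.02 and 0.02 m and y of case_2 in the frame of tote between -0.13 and 0.13 m and x of case_3 in the frame of tote between -0.02 and 0.02 m and y of case_3 in the frame of tote between -0.13 and 0.13 m and x of case_4 in the frame of tote between -0.02 and 0.02 m and y of case_4 in the frame of tote between -0.13 and 0.13 m and x of case_5 in the frame of tote between -0.02 and 0.02 m and y of case_5 in the frame of tote between -0.13 and 0.13 m), for 0.2 s.
3. both bail arms are swung in over the packed cases (all of step 2 and value of joint each of bail_l, bail_r below 0.12 rad), for 0.2 s.
At the end, for the whole second after the job is handed in: All cases upright on the tote floor, lids open under 8 mm; both bail arms within 0.12 rad of in; the carrier at rest on them, level within 0.08 rad, centred within 25 mm each way, lengthwise within 0.2 rad, its plate sunk over 3 mm under the transformer (all of step 3 and value of joint plate above 0.003 m and x of carrier in the frame of tote between -0.025 and 0.025 m and y of carrier in the frame of tote between -0.025 and 0.025 m and z of carrier in the frame of tote between 0.121 and 0.14 m and angle between carrier's own z axis and vertical below 0.08 rad and angle between the y axis of carrier and the y axis of tote, either way round below 0.2 rad and linear speed of carrier below 0.02 m/s); the robot touches nothing.
It fails at once if the flux bottle is moved more than 30 mm (distance of flux_bottle from where it was at the start of the episode above 0.03 m).
It fails at once if the screwdriver is moved more than 30 mm (distance of screwdriver from where it was at the start of the episode above 0.03 m).
It fails at once if the board rack is moved more than 30 mm (distance of board_rack from where it was at the start of the episode above 0.03 m).
Of case_4, case_5, screwdriver only 1 to 2 are there at a start; the rules pass over those that are not, and their reading is None.
At some moment in a run one of case_1, case_2, case_3, carrier may be knocked a few centimetres aside while the robot is not near it.
It also fails if it takes over 210 s, if anything falls off the work surface, if the arm or the gripper's body presses on something with over 40 N, if the wrist force passes 120 N, or if a joint passes its speed limit or range.

## Working session

There is one attempt and no reset: what is moved stays moved. The work goes in short steps, Python scripts to look and compute and a tool call to move; the robot and the scene stay as the last step left them, time stands still between calls to the robot, and variables do not carry over. Pictures are saved under pics/ and viewed, about 12 in all and at most 16, crops included, and the job is handed in when it is done.

Besides the shell and the picture viewer there is one more tool, called after ">>>" as a command line: name --argument value ..., lists and objects as JSON in quotes. carry_out: Moves the arm, as the interface text tells. Its arguments: {"type":"object","properties":{"commands":{"type":"array","items":{"type":"array","items":{"type":"array","items":{"type":"number"}}}},"grip_force":{"type":"number"}},"required":["commands"]}

```bash
ls; mkdir -p pics; python3 - <<'E'
from bench import r, viewer
import cv2
print(r.sense())
for n in("top","side"):
    cv2.imwrite(f"pics/{n}0.png",viewer.snapshot(n)[:,:,::-1]); print(n,viewer.calibration(n))
E
```

```text
pics
{'time': 0.0, 'joint_pos': array([ 6.71855488e+01,  7.51535082e+00,  8.53303824e+01,  1.89463102e-03,
        8.72606064e+01, -4.89053449e+00]), 'qd': array([ 0.02401884, -0.01795279,  0.05604729,  0.03178199,  0.02725403,
       -0.06501004]), 'joint_efforts': array([ 1.77369082e-03, -5.69396961e+01, -5.00562000e+01,  2.21287346e-04,
        1.48955325e-02,  5.90792456e-05]), 'tool_pos': array([184.39421337, 570.42093051, 249.23128847]), 'tcp_rot': array([-1.79894209e+02, -1.09511008e-02,  1.62075981e+02]), 'ft_force': array([-0.1077757 ,  0.30475317,  0.53941755]), 'wrist_torque': array([-0.01142899,  0.03670781, -0.01286093]), 'finger_gap': 85.44793092458768}
top {'camera_matrix': array([[450.69806626,   0.        , 312.72404107],
       [  0.        , 450.69806626, 240.3833211 ],
       [  0.        ,   0.        ,   1.        ]]), 'k1': -0.03234927180372898, 'rvec': array([ 2.18313512, -2.15879134,  0.17756928]), 'tvec': array([ -93.22679464,  625.98003888, 1055.04425329])}
side {'camera_matrix': array([[433.23192512,   0.        , 320.80858194],
       [  0.        , 433.23192512, 242.30291716],
       [  0.        ,   0.        ,   1.        ]]), 'k1': -0.106316186710392, 'rvec': array([ 0.58122097, -2.57463592,  1.26971465]), 'tvec': array([507.55098571, 282.13403727, 667.78081396])}
```

View pics/top0.png

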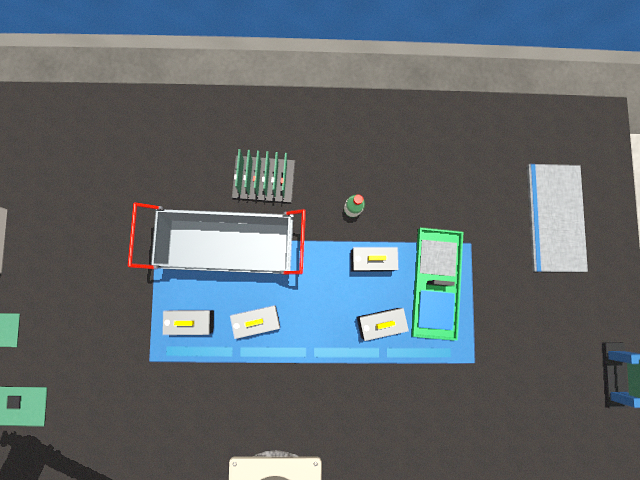

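View pics/side0.png

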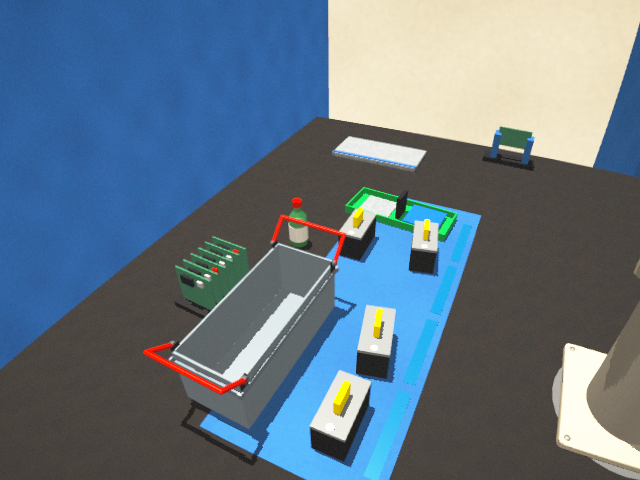

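The top view shows a tote at (225,240), with its left bail swung out at (132,235) and its right bail roughly upright at (302,242). There are four cases, at (188,323), (254,322), (375,259) and (384,324). The carrier is at (438,285) with its plate end down, the rack at (265,178) and the bottle at (355,207). There is no screwdriver, and the side view agrees.

```bash
cat > h.py <<'E'
import numpy as np, cv2
from bench import r, viewer
def px2w(n,uv,z):
    c=viewer.calibration(n);K=c["camera_matrix"];R=cv2.Rodrigues(c["rvec"])[0];t=c["tvec"]
    p=cv2.undistortPoints(np.array(uv,float).reshape(-1,1,2),K,np.array([c["k1"],0,0,0.]))[:,0]
    d=np.c_[p,np.ones(len(p))]@R; o=-R.T@t
    z=np.broadcast_to(z,len(p)); s=(z-o[2])/d[:,2]
    return o+d*s[:,None]
def w2px(n,X):
    c=viewer.calibration(n)
    return cv2.projectPoints(np.array(X,float).reshape(-1,1,3),c["rvec"],c["tvec"],c["camera_matrix"],np.array([c["k1"],0,0,0.]))[0][:,0]
def crop(n,name,x0,y0,w,h,s,im=None):
    im=viewer.snapshot(n)[:,:,::-1] if im is None else im
    cv2.imwrite(f"pics/{name}.png",cv2.resize(im[y0:y0+h,x0:x0+w],None,fx=s,fy=s,interpolation=cv2.INTER_CUBIC))
def yellow(im,n="top"): # fins -> centroid px, long axis
    hsv=cv2.cvtColor(im,cv2.COLOR_RGB2HSV); m=cv2.inRange(hsv,(22,150,100),(35,255,255))
    k,l,st,ce=cv2.connectedComponentsWithStats(m)
    for i in range(1,k):
        if st[i,4]>30:
            ys,xs=np.where(l==i); print(st[i],ce[i],cv2.minAreaRect(np.c_[xs,ys].astype(np.float32)))
E
python3 - <<'E'
from h import *
im=cv2.imread("pics/top0.png")
crop("top","a",155,290,135,55,5.9,im); crop("top","b",345,225,130,120,5,im); crop("top","c",125,195,190,90,4.2,im)
yellow(im[:,:,::-1].copy())
E
```

```text
[368 256  18   5  87] [376.24137931 257.93103448] ((376.5, 258.0), (4.0, 17.0), 90.0)
[246 319  17   8  76] [253.86842105 322.23684211] ((253.93255615234375, 322.2078552246094), (4.2723307609558105, 17.164276123046875), 77.00537872314453)
[174 321  20   5  93] [183.77419355 322.93548387] ((183.5, 323.0), (4.0, 19.0), 90.0)
[376 321  19   8  92] [384.72826087 324.4673913 ] ((385.0192565917969, 324.5961608886719), (5.099019527435303, 18.631032943725586), 78.69007110595703)
```

View pics/a.png

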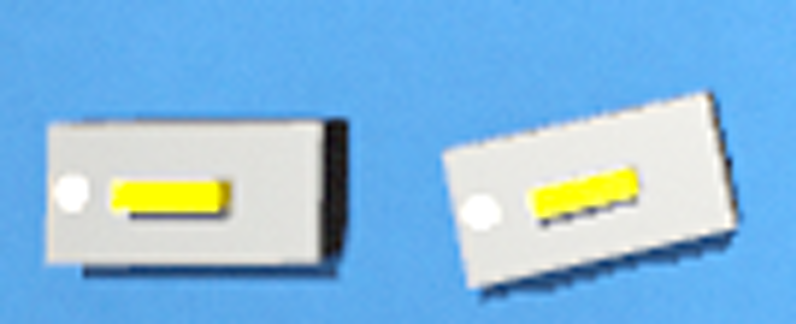

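View pics/b.png

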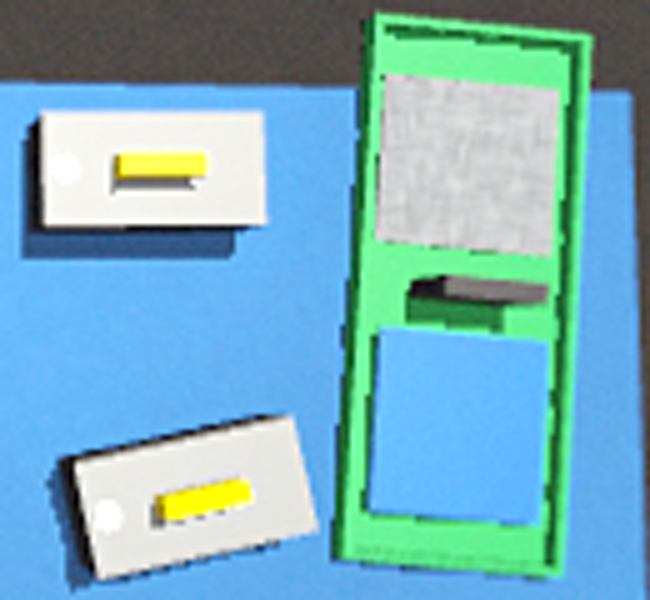

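View pics/c.png

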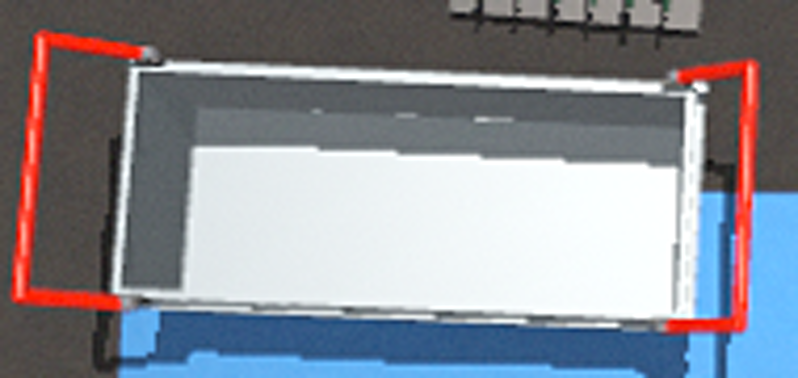

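```bash
python3 - <<'E'
from h import *
np.set_printoptions(precision=1,suppress=True)
def rect(nm,pts,s,off,z):
    w=px2w("top",np.array(pts)/s+off,z)[:,:2]
    e=lambda a,b:w[b]-w[a]
    c=w.mean(0); l=(e(0,1)+e(3,2))/2; v=(e(0,3)+e(1,2))/2
    print(nm,c,"L",np.linalg.norm(l),"W",np.linalg.norm(v),"ang L",np.degrees(np.arctan2(l[1],l[0])),"angW",np.degrees(np.arctan2(v[1],v[0])),"r",np.hypot(*c))
    return c,l
o1,o2,o3=(155,290),(345,225),(125,195)
rect("A",[(47,122),(322,120),(322,263),(47,264)],5.9,o1,66)
rect("B",[(444,153),(709,93),(736,225),(471,288)],5.9,o1,66)
rect("C",[(40,112),(265,112),(268,226),(42,227)],5,o2,66)
rect("D",[(77,462),(292,416),(318,530),(98,578)],5,o2,66)
rect("car",[(377,13),(592,35),(563,577),(336,560)],5,o2,22)
rect("plate",[(382,328),(547,342),(540,523),(371,510)],5,o2,20)
c,l=rect("tote",[(133,62),(702,85),(690,328),(117,297)],4.2,o3,120)
print(px2w("top",[(376.2,257.9),(253.9,322.2),(183.8,322.9),(384.7,324.5)],90)[:,:2])
u=-l/np.linalg.norm(l)  # towards world +y
for nm,s,pts in(("L",1,[(40,35),(17,297)]),("R",-1,[(752,64),(742,325)])):
  for deg in range(0,166,15):
    a=np.radians(deg); y=s*(142-55*np.cos(a)); z=124+55*np.sin(a)
    w=px2w("top",np.array(pts)/4.2+o3,z)[:,:2]; print(nm,deg,((w.mean(0)-c)@u-y).round(1),np.linalg.norm(w[0]-w[1]).round(1))
E
```

```text
A [428.5 205.3] L 107.25706338288616 W 55.13242753963523 ang L -89.09334330136508 angW -177.63799731782362 r 475.0927735262791
B [431.   46.7] L 106.21695645259902 W 53.0359289260882 ang L -76.52373649686928 angW -167.1286334839235 r 433.48526256304933
C [ 581.6 -236. ] L 108.13269213150538 W 54.6951555569876 ang L -89.20544350323227 angW -179.24185636004177 r 627.7175693011329
D [ 428.1 -254.9] L 105.24270559738024 W 54.14171394870602 ang L -77.80027140179862 angW -168.71944307937844 r 498.24235792241467
car [ 526.1 -400.1] L 111.42514188402671 W 270.5276157369949 ang L -94.51040910705767 angW 174.81003022744525 r 660.9426833797974
plate [ 460.7 -395.2] L 83.70085960740361 W 88.92237682800967 ang L -94.21699239761503 angW 175.72478104636016 r 607.0039711050688
tote [613.4 118.4] L 305.0209068327622 W 129.03060363980086 ang L -91.95731444093032 angW 178.63082570983397 r 624.6902907875269
[[ 581.6 -232.8]
 [ 432.    47.2]
 [ 428.9  205.1]
 [ 428.9 -251.1]]
L 0 116.0 140.9
L 15 108.8 138.9
L 30 98.4 137.0
L 45 85.4 135.4
L 60 70.7 134.2
L 75 55.4 133.4
L 90 40.5 133.2
L 105 26.9 133.4
L 120 15.7 134.2
L 135 7.6 135.4
L 150 3.1 137.0
L 165 2.5 138.9
R 0 -92.5 140.9
R 15 -90.5 138.9
R 30 -84.9 137.1
R 45 -76.1 135.5
R 60 -64.6 134.3
R 75 -51.3 133.5
R 90 -37.1 133.2
R 105 -22.8 133.5
R 120 -9.6 134.3
R 135 1.7 135.5
R 150 10.3 137.1
R 165 15.7 138.9
```

The crops gave lid corners good to about 2 mm: sizes came out at 105–108 × 53–55, the carrier at 111 × 270 and the tote at 305 × 129. All four dots face +y. The bails stand at roughly 155° (left) and 133° (right). Next is a planner that prints rows, then hefting case A.

```bash
cat > plan.py <<'E'
# plan.py "x y z yaw grip [n]" ... : prints calls of rows from the stored commanded pose; stores the new one
import sys,json,os,numpy as np
from bench import r
P=json.load(open("pose.json")) if os.path.exists("pose.json") else [184.613,570.897,250.292,162.078]
s=r.sense(); print("t",round(s["time"],1),"tcp",s["tool_pos"].round(1),"yaw",round(float(s["tcp_rot"][2]),1),"cmd",np.round(P,1),"F",s["ft_force"].round(1),"gap",round(s["finger_gap"],1))
P=np.array(P); rows=[]; cur=P.copy()
for a in sys.argv[1:]:
    v=[float(q) for q in a.split()]; T=np.array(v[:4]); d=T-cur
    n=int(v[5]) if len(v)>5 else int(max(1,np.ceil(np.linalg.norm(d[:3])/45),np.ceil(abs(d[3])/9.5)))
    rows+=[(cur+d*(i+1)/n,v[4]) for i in range(n)]; cur=T
    if n<2 or 1: pass
for k in range(0,len(rows),5):
    c,s_=np.cos(np.radians(P[3])),np.sin(np.radians(P[3])); out=[]
    for T,g in rows[k:k+5]:
        d=T-P; o=[int(round(q)) for q in (c*d[0]+s_*d[1], s_*d[0]-c*d[1], -d[2])]; a=int(round(-d[3]))
        out.append([int(g)]+o+[0,0,a])
    print(str([out]).replace(" ",""))
    P=np.array([P[0]+c*o[0]+s_*o[1],P[1]+s_*o[0]-c*o[1],P[2]-o[2],P[3]-a])
json.dump(list(P),open("pose.json","w")); print("end",P.round(1))
E
python3 plan.py "428.7 205.2 200 91.5 50" "428.7 205.2 89 91.5 50" "428.7 205.2 89 91.5 50 1" "428.7 205.2 89 91.5 4 5" "428.7 205.2 190 91.5 4" "428.7 205.2 190 91.5 4 4"
```

```text
t 0.1 tcp [184.4 570.4 249.3] yaw 162.1 cmd [184.6 570.9 250.3 162.1] F [ 0.7 -0.1  0.3] gap 85.4
[[[50,-34,-27,5,0,0,7],[50,-69,-55,10,0,0,14],[50,-103,-82,15,0,0,21],[50,-138,-109,20,0,0,28],[50,-172,-136,25,0,0,35]]]
[[[50,-44,-3,5,0,0,7],[50,-88,-5,10,0,0,14],[50,-132,-8,15,0,0,21],[50,-176,-10,20,0,0,29],[50,-220,-13,25,0,0,36]]]
[[[50,0,0,37,0,0,0],[50,0,0,74,0,0,0],[50,0,0,111,0,0,0],[50,0,0,111,0,0,0],[4,0,0,111,0,0,0]]]
[[[4,0,0,0,0,0,0],[4,0,0,0,0,0,0],[4,0,0,0,0,0,0],[4,0,0,0,0,0,0],[4,0,0,-33,0,0,0]]]
[[[4,0,0,-34,0,0,0],[4,0,0,-68,0,0,0],[4,0,0,-68,0,0,0],[4,0,0,-68,0,0,0],[4,0,0,-68,0,0,0]]]
[[[4,0,0,0,0,0,0]]]
end [428.7 205.2 190.3  91.1]
```

>>> carry_out --commands '[[[50,-34,-27,5,0,0,7],[50,-69,-55,10,0,0,14],[50,-103,-82,15,0,0,21],[50,-138,-109,20,0,0,28],[50,-172,-136,25,0,0,35]]]' --grip_force 60

```text
time: 0.72
tool_pos: [306.9, 387.1, 224.7]
tcp_rot: [-180.0, 0.0, 126.9]
ft_force: [0.7, 1.2, 0.0]
finger_gap: 49.9
```

>>> carry_out --commands '[[[50,-44,-3,5,0,0,7],[50,-88,-5,10,0,0,14],[50,-132,-8,15,0,0,21],[50,-176,-10,20,0,0,29],[50,-220,-13,25,0,0,36]]]'

```text
time: 1.35
tool_pos: [429.1, 203.8, 199.8]
tcp_rot: [-180.0, 0.0, 90.8]
ft_force: [0.5, 0.7, -0.1]
finger_gap: 49.8
```

>>> carry_out --commands '[[[50,0,0,37,0,0,0],[50,0,0,74,0,0,0],[50,0,0,111,0,0,0],[50,0,0,111,0,0,0],[4,0,0,111,0,0,0]]]'

```text
time: 1.98
tool_pos: [429.2, 205.4, 90.5]
tcp_rot: [180.0, -0.0, 91.1]
ft_force: [0.1, -0.5, 0.1]
finger_gap: 33.2
```

>>> carry_out --commands '[[[4,0,0,0,0,0,0],[4,0,0,0,0,0,0],[4,0,0,0,0,0,0],[4,0,0,0,0,0,0],[4,0,0,-33,0,0,0]]]'

```text
time: 2.6
tool_pos: [426.6, 204.5, 120.4]
tcp_rot: [-179.7, 0.1, 91.1]
ft_force: [-0.0, -0.4, -2.5]
finger_gap: 9.0
```

>>> carry_out --commands '[[[4,0,0,-34,0,0,0],[4,0,0,-68,0,0,0],[4,0,0,-68,0,0,0],[4,0,0,-68,0,0,0],[4,0,0,-68,0,0,0]]]'

```text
time: 3.22
tool_pos: [427.6, 204.8, 188.3]
tcp_rot: [-179.8, 0.1, 91.1]
ft_force: [0.3, 0.3, -4.8]
finger_gap: 8.9
```

>>> carry_out --commands '[[[4,0,0,0,0,0,0]]]'

```text
time: 3.35
tool_pos: [427.9, 205.0, 188.9]
tcp_rot: [-179.9, 0.0, 91.1]
ft_force: [0.6, -0.8, -3.5]
finger_gap: 9.0
```

```bash
python3 - <<'E'
from h import *
im=cv2.imread("pics/top0.png")
F=[]
for i in range(6):
    F.append(r.sense()["ft_force"][2]); s=viewer.snapshot("side")
print("Fz",np.round(F,1),np.mean(F))
g=cv2.cvtColor(im,cv2.COLOR_BGR2GRAY)
for off in(-100,-50,0,50,100):   # profile along tote x at z=120
    u=np.array([.0314,.9995]);v=np.array([.9995,-.0314])
    ts=np.r_[np.arange(-72,-50,1.5),np.arange(50,72,1.5)]
    X=[np.r_[np.array([613.4,118.4])+off*u+t*v,120] for t in ts]
    p=w2px("top",X).astype(np.float32)
    print(off,[(float(t),int(q)) for t,q in zip(ts,cv2.remap(g,p[None,:,0],p[None,:,1],cv2.INTER_LINEAR)[0])])
E
```

```text
Fz [-3.5 -2.9 -2.8 -3.9 -3.3 -3.2] -3.3017923454891087
-100 [(-72.0, 80), (-70.5, 77), (-69.0, 76), (-67.5, 120), (-66.0, 220), (-64.5, 158), (-63.0, 146), (-61.5, 183), (-60.0, 230), (-58.5, 252), (-57.0, 253), (-55.5, 252), (-54.0, 252), (-52.5, 252), (-51.0, 252), (50.0, 93), (51.5, 94), (53.0, 94), (54.5, 94), (56.0, 91), (57.5, 85), (59.0, 97), (60.5, 192), (62.0, 240), (63.5, 253), (65.0, 236), (66.5, 183), (68.0, 107), (69.5, 83), (71.0, 71)]
-50 [(-72.0, 78), (-70.5, 79), (-69.0, 77), (-67.5, 123), (-66.0, 235), (-64.5, 182), (-63.0, 154), (-61.5, 174), (-60.0, 220), (-58.5, 247), (-57.0, 249), (-55.5, 247), (-54.0, 247), (-52.5, 247), (-51.0, 248), (50.0, 94), (51.5, 94), (53.0, 94), (54.5, 93), (56.0, 92), (57.5, 85), (59.0, 97), (60.5, 195), (62.0, 239), (63.5, 253), (65.0, 232), (66.5, 178), (68.0, 101), (69.5, 78), (71.0, 71)]
0 [(-72.0, 84), (-70.5, 84), (-69.0, 80), (-67.5, 116), (-66.0, 225), (-64.5, 179), (-63.0, 156), (-61.5, 193), (-60.0, 225), (-58.5, 242), (-57.0, 243), (-55.5, 242), (-54.0, 242), (-52.5, 241), (-51.0, 242), (50.0, 94), (51.5, 93), (53.0, 92), (5
[... 240 characters left out ...]
155), (-61.5, 196), (-60.0, 221), (-58.5, 235), (-57.0, 236), (-55.5, 236), (-54.0, 236), (-52.5, 235), (-51.0, 236), (50.0, 94), (51.5, 91), (53.0, 92), (54.5, 94), (56.0, 92), (57.5, 88), (59.0, 102), (60.5, 188), (62.0, 230), (63.5, 243), (65.0, 218), (66.5, 161), (68.0, 82), (69.5, 76), (71.0, 73)]
100 [(-72.0, 81), (-70.5, 79), (-69.0, 95), (-67.5, 134), (-66.0, 206), (-64.5, 174), (-63.0, 151), (-61.5, 189), (-60.0, 213), (-58.5, 229), (-57.0, 231), (-55.5, 230), (-54.0, 230), (-52.5, 230), (-51.0, 230), (50.0, 94), (51.5, 93), (53.0, 94), (54.5, 94), (56.0, 93), (57.5, 88), (59.0, 99), (60.5, 185), (62.0, 225), (63.5, 237), (65.0, 211), (66.5, 153), (68.0, 74), (69.5, 73), (71.0, 73)]
```

Case A weighs about 3.3 N, so it is light. It goes straight into the tote's +y slot.

```bash
python3 plan.py "428.7 205.2 250 91.1 4" "616.1 205.4 250 178.1 4" "616.1 205.4 250 178.1 4 2" "616.1 205.4 150 178.1 4 3"  "616.1 205.4 140 178.1 4 2" "616.1 205.4 94 178.1 4 4" "616.1 205.4 94 178.1 4 2"
```

```text
t 3.6 tcp [428.7 205.2 190.2] yaw 91.1 cmd [428.7 205.2 190.3  91.1] F [-0.7  0.5 -3.1] gap 8.9
[[[4,0,0,-30,0,0,0],[4,0,0,-60,0,0,0],[4,0,19,-60,0,0,-9],[4,-1,37,-60,0,0,-17],[4,-1,56,-60,0,0,-26]]]
[[[4,-9,17,0,0,0,-9],[4,-17,34,0,0,0,-18],[4,-26,50,0,0,0,-26],[4,-34,67,0,0,0,-35],[4,-43,84,0,0,0,-44]]]
[[[4,-17,6,0,0,0,-8],[4,-35,12,0,0,0,-17],[4,-35,12,0,0,0,-17],[4,-35,12,0,0,0,-17],[4,-35,12,34,0,0,-17]]]
[[[4,0,0,33,0,0,0],[4,0,0,66,0,0,0],[4,0,0,71,0,0,0],[4,0,0,76,0,0,0],[4,0,0,88,0,0,0]]]
[[[4,0,0,11,0,0,0],[4,0,0,23,0,0,0],[4,0,0,34,0,0,0],[4,0,0,34,0,0,0],[4,0,0,34,0,0,0]]]
end [616.1 205.2  94.3 178.1]
```

>>> carry_out --commands '[[[4,0,0,-30,0,0,0],[4,0,0,-60,0,0,0],[4,0,19,-60,0,0,-9],[4,-1,37,-60,0,0,-17],[4,-1,56,-60,0,0,-26]]]'

```text
time: 4.28
tool_pos: [485.3, 205.3, 250.4]
tcp_rot: [180.0, 0.0, 117.4]
ft_force: [0.9, -0.1, -3.7]
finger_gap: 8.9
```

>>> carry_out --commands '[[[4,-9,17,0,0,0,-9],[4,-17,34,0,0,0,-18],[4,-26,50,0,0,0,-26],[4,-34,67,0,0,0,-35],[4,-43,84,0,0,0,-44]]]'

```text
time: 4.9
tool_pos: [579.7, 205.3, 250.1]
tcp_rot: [-180.0, -0.0, 161.4]
ft_force: [-0.0, 0.2, -2.8]
finger_gap: 9.4
```

>>> carry_out --commands '[[[4,-17,6,0,0,0,-8],[4,-35,12,0,0,0,-17],[4,-35,12,0,0,0,-17],[4,-35,12,0,0,0,-17],[4,-35,12,34,0,0,-17]]]'

```text
time: 5.52
tool_pos: [617.7, 205.9, 220.1]
tcp_rot: [179.9, 0.4, 178.0]
ft_force: [0.7, -0.1, -3.8]
finger_gap: 8.6
```

>>> carry_out --commands '[[[4,0,0,33,0,0,0],[4,0,0,66,0,0,0],[4,0,0,71,0,0,0],[4,0,0,76,0,0,0],[4,0,0,88,0,0,0]]]'

```text
time: 6.15
tool_pos: [616.8, 205.6, 129.6]
tcp_rot: [180.0, 0.1, 178.0]
ft_force: [-1.6, 0.1, -3.4]
finger_gap: 8.8
```

>>> carry_out --commands '[[[4,0,0,11,0,0,0],[4,0,0,23,0,0,0],[4,0,0,34,0,0,0],[4,0,0,34,0,0,0],[4,0,0,34,0,0,0]]]'

```text
time: 6.78
tool_pos: [616.8, 205.1, 94.8]
tcp_rot: [180.0, 0.1, 178.1]
ft_force: [0.9, -1.6, 1.1]
finger_gap: 8.9
```

```bash
python3 plan.py "616.1 205.2 94.3 178.1 30 3" "616.1 205.2 220 178.1 30 4" "520 130 220 140 50" "431.5 47 200 103.1 50"
```

```text
t 6.8 tcp [616.8 205.1  94.8] yaw 178.1 cmd [616.1 205.2  94.3 178.1] F [ 0.9 -1.6  1.1] gap 8.9
[[[30,0,0,0,0,0,0],[30,0,0,0,0,0,0],[30,0,0,0,0,0,0],[30,0,0,-31,0,0,0],[30,0,0,-63,0,0,0]]]
[[[30,0,0,-31,0,0,0],[30,0,0,-63,0,0,0],[50,19,-16,-63,0,0,8],[50,37,-31,-63,0,0,15],[50,56,-47,-63,0,0,23]]]
[[[50,11,-22,0,0,0,7],[50,22,-44,0,0,0,15],[50,34,-72,5,0,0,24],[50,45,-100,10,0,0,34],[50,56,-128,15,0,0,43]]]
[[[50,-11,-28,5,0,0,9]]]
end [432.   46.9 200.3 103.1]
```

>>> carry_out --commands '[[[30,0,0,0,0,0,0],[30,0,0,0,0,0,0],[30,0,0,0,0,0,0],[30,0,0,-31,0,0,0],[30,0,0,-63,0,0,0]]]'

```text
time: 7.4
tool_pos: [615.4, 205.2, 157.2]
tcp_rot: [-180.0, -0.1, 178.1]
ft_force: [0.3, 0.8, -0.1]
finger_gap: 30.3
```

>>> carry_out --commands '[[[30,0,0,-31,0,0,0],[30,0,0,-63,0,0,0],[50,19,-16,-63,0,0,8],[50,37,-31,-63,0,0,15],[50,56,-47,-63,0,0,23]]]'

```text
time: 8.02
tool_pos: [557.9, 159.8, 220.3]
tcp_rot: [180.0, 0.0, 154.8]
ft_force: [0.3, 0.3, -0.6]
finger_gap: 49.9
```

```bash
python3 - <<'E'
from h import *
im=viewer.snapshot("top"); yellow(im)
cv2.imwrite("pics/t1.png",im[:,:,::-1])
E
```

```text
[368 256  18   5  87] [376.24137931 257.93103448] ((376.5, 258.0), (4.0, 17.0), 90.0)
[245 319  18   8  81] [253.59259259 322.30864198] ((253.67308044433594, 322.3653869628906), (4.510671138763428, 17.650453567504883), 78.69007110595703)
[376 321  19   8  94] [384.72340426 324.5106383 ] ((385.0192565917969, 324.5961608886719), (5.099019527435303, 18.631032943725586), 78.69007110595703)
```

>>> carry_out --commands '[[[50,11,-22,0,0,0,7],[50,22,-44,0,0,0,15],[50,34,-72,5,0,0,24],[50,45,-100,10,0,0,34],[50,56,-128,15,0,0,43]]]'

```text
time: 8.7
tool_pos: [453.2, 67.2, 205.2]
tcp_rot: [180.0, 0.0, 111.8]
ft_force: [0.5, 0.3, -0.1]
finger_gap: 50.0
```

>>> carry_out --commands '[[[50,-11,-28,5,0,0,9]]]'

```text
time: 8.82
tool_pos: [431.3, 46.4, 200.2]
tcp_rot: [180.0, 0.0, 102.8]
ft_force: [0.2, -0.3, 0.5]
finger_gap: 49.9
```

>>> carry_out --commands '[[[50,0,0,37,0,0,0],[50,0,0,74,0,0,0],[50,0,0,111,0,0,0],[50,0,0,111,0,0,0],[4,0,0,111,0,0,0]]]'

```text
time: 9.45
tool_pos: [432.8, 47.0, 90.7]
tcp_rot: [179.9, 0.0, 103.1]
ft_force: [-0.1, 0.2, 0.3]
finger_gap: 32.9
```

>>> carry_out --commands '[[[4,0,0,0,0,0,0],[4,0,0,0,0,0,0],[4,0,0,0,0,0,0],[4,0,0,0,0,0,0],[4,0,0,-33,0,0,0]]]'

```text
time: 10.07
tool_pos: [429.9, 46.9, 120.7]
tcp_rot: [-179.7, -0.1, 103.1]
ft_force: [0.3, -0.2, -2.9]
finger_gap: 8.5
```

>>> carry_out --commands '[[[4,0,0,-34,0,0,0],[4,0,0,-68,0,0,0],[4,0,0,-68,0,0,0],[4,0,0,-68,0,0,0],[4,0,0,-68,0,0,0]]]'

```text
time: 10.7
tool_pos: [430.8, 46.9, 188.4]
tcp_rot: [-179.8, -0.0, 103.1]
ft_force: [-0.4, -0.4, -2.9]
finger_gap: 8.5
```

```bash
cat > fz.py <<'E'
from h import *
F=[]
for i in range(6):
    F.append(r.sense()["ft_force"]); viewer.snapshot("side")
print("F",np.mean(F,0))
E
python3 fz.py; python3 - <<'E'
import json
P=json.load(open("pose.json")); P[2]-=111-33-68; json.dump(P,open("pose.json","w")); print(P)
E
python3 plan.py "432 46.9 250 103.1 4" "614.3 147.4 250 178.1 4" "614.3 147.4 250 178.1 4 2" "614.3 147.4 150 178.1 4 3"  "614.3 147.4 140 178.1 4 2" "614.3 147.4 94 178.1 4 4" "614.3 147.4 94 178.1 4 2"  "614.3 147.4 94 178.1 30 3" "614.3 147.4 220 178.1 30 4"
```

```text
F [-0.10943871  0.05732817 -3.26003441]
[431.9790206137759, 46.92021886419868, 190.292, 103.078]
t 11.0 tcp [431.8  46.9 189.8] yaw 103.1 cmd [432.   46.9 190.3 103.1] F [ 0.8 -0.4 -2.4] gap 8.8
[[[4,0,0,-30,0,0,0],[4,0,0,-60,0,0,0],[4,7,25,-60,0,0,-9],[4,14,50,-60,0,0,-19],[4,21,75,-60,0,0,-28]]]
[[[4,-5,26,0,0,0,-10],[4,-11,51,0,0,0,-19],[4,-16,77,0,0,0,-28],[4,-22,102,0,0,0,-38],[4,-27,127,0,0,0,-47]]]
[[[4,-1,0,0,0,0,0],[4,-1,0,0,0,0,0],[4,-1,0,34,0,0,0],[4,-1,0,67,0,0,0],[4,-1,0,100,0,0,0]]]
[[[4,0,0,5,0,0,0],[4,0,0,10,0,0,0],[4,0,0,22,0,0,0],[4,0,0,33,0,0,0],[4,0,0,45,0,0,0]]]
[[[4,0,0,11,0,0,0],[4,0,0,11,0,0,0],[4,0,0,11,0,0,0],[30,0,0,11,0,0,0],[30,0,0,11,0,0,0]]]
[[[30,0,0,0,0,0,0],[30,0,0,-31,0,0,0],[30,0,0,-63,0,0,0],[30,0,0,-94,0,0,0],[30,0,0,-126,0,0,0]]]
end [614.8 147.4 220.3 178.1]
```

>>> carry_out --commands '[[[4,0,0,-30,0,0,0],[4,0,0,-60,0,0,0],[4,7,25,-60,0,0,-9],[4,14,50,-60,0,0,-19],[4,21,75,-60,0,0,-28]]]'

```text
time: 11.62
tool_pos: [501.0, 84.7, 250.3]
tcp_rot: [180.0, 0.0, 131.4]
ft_force: [1.2, -0.0, -3.4]
finger_gap: 8.9
```

>>> carry_out --commands '[[[4,-5,26,0,0,0,-10],[4,-11,51,0,0,0,-19],[4,-16,77,0,0,0,-28],[4,-22,102,0,0,0,-38],[4,-27,127,0,0,0,-47]]]'

```text
time: 12.25
tool_pos: [614.5, 147.8, 249.7]
tcp_rot: [-180.0, -0.0, 178.4]
ft_force: [-0.2, -0.3, -2.7]
finger_gap: 8.6
```

>>> carry_out --commands '[[[4,-1,-2,0,0,0,0],[4,-1,-2,0,0,0,0],[4,-1,-2,34,0,0,0],[4,-1,-2,67,0,0,0],[4,-1,-2,100,0,0,0]]]'

```text
time: 12.88
tool_pos: [614.1, 144.9, 149.7]
tcp_rot: [-180.0, 0.0, 177.9]
ft_force: [-0.1, 0.6, -3.0]
finger_gap: 8.2
```

>>> carry_out --commands '[[[4,0,0,5,0,0,0],[4,0,0,10,0,0,0],[4,0,0,22,0,0,0],[4,0,0,33,0,0,0],[4,0,0,45,0,0,0]]]'

```text
time: 13.5
tool_pos: [614.6, 145.5, 104.6]
tcp_rot: [180.0, 0.0, 178.1]
ft_force: [0.2, 1.0, -2.9]
finger_gap: 8.7
```

>>> carry_out --commands '[[[4,0,0,11,0,0,0],[4,0,0,11,0,0,0],[4,0,0,11,0,0,0],[30,0,0,11,0,0,0],[30,0,0,11,0,0,0]]]'

```text
time: 14.12
tool_pos: [614.4, 145.6, 94.0]
tcp_rot: [180.0, -0.0, 178.1]
ft_force: [1.0, -0.0, 0.1]
finger_gap: 29.8
```

>>> carry_out --commands '[[[30,0,0,0,0,0,0],[30,0,0,-31,0,0,0],[30,0,0,-63,0,0,0],[30,0,0,-94,0,0,0],[30,0,0,-126,0,0,0]]]'

```text
time: 14.75
tool_pos: [614.4, 145.4, 221.1]
tcp_rot: [-180.0, -0.0, 178.1]
ft_force: [0.9, -0.6, -0.1]
finger_gap: 30.1
```

```bash
python3 - <<'E'
import json
P=json.load(open("pose.json")); P[1]-=2; json.dump(P,open("pose.json","w")); print(P)
from h import *
im=viewer.snapshot("top"); yellow(im)
E
python3 plan.py "500 -100 220 140 50" "430 -252.5 200 102.1 50" "430 -252.5 89 102.1 50 4" "430 -252.5 89 102.1 50 1" "430 -252.5 89 102.1 4 5" "430 -252.5 150 102.1 4 3" "430 -252.5 150 102.1 4 2"
```

```text
[614.7572720332969, 145.40967727934512, 220.292, 178.078]
[211 238   7  15  80] [214.6125 245.6875] ((214.0, 245.0), (14.0, 6.0), 90.0)
[368 256  18   5  87] [376.24137931 257.93103448] ((376.5, 258.0), (4.0, 17.0), 90.0)
[376 321  19   8  94] [384.89361702 324.4787234 ] ((385.0192565917969, 324.5961608886719), (5.099019527435303, 18.631032943725586), 78.69007110595703)
t 14.8 tcp [616.6 145.8 226.9] yaw 178.1 cmd [614.8 145.4 220.3 178.1] F [2.2 0.9 5.2] gap 29.9
[[[50,15,-36,0,0,0,5],[50,30,-71,0,0,0,11],[50,46,-107,0,0,0,16],[50,61,-142,0,0,0,22],[50,76,-178,0,0,0,27]]]
[[[50,-3,-39,0,0,0,6],[50,-5,-77,0,0,0,11],[50,-8,-119,5,0,0,21],[50,-11,-161,10,0,0,30],[50,-15,-203,15,0,0,40]]]
[[[50,-29,-30,5,0,0,9],[50,-29,-30,33,0,0,9],[50,-29,-30,61,0,0,9],[50,-29,-30,89,0,0,9],[50,-29,-30,116,0,0,9]]]
[[[50,0,0,0,0,0,0],[4,0,0,0,0,0,0],[4,0,0,0,0,0,0],[4,0,0,0,0,0,0],[4,0,0,0,0,0,0]]]
[[[4,0,0,0,0,0,0],[4,0,0,-20,0,0,0],[4,0,0,-40,0,0,0],[4,0,0,-61,0,0,0],[4,0,0,-61,0,0,0]]]
[[[4,0,0,0,0,0,0]]]
end [ 430.2 -252.7  150.3  102.1]
```

>>> carry_out --commands '[[[50,15,-36,0,0,0,5],[50,30,-71,0,0,0,11],[50,46,-107,0,0,0,16],[50,61,-142,0,0,0,22],[50,76,-178,0,0,0,27]]]'

```text
time: 15.42
tool_pos: [532.1, -30.8, 220.1]
tcp_rot: [180.0, 0.0, 150.9]
ft_force: [-0.1, 0.3, -0.6]
finger_gap: 50.1
```

>>> carry_out --commands '[[[50,-3,-39,0,0,0,6],[50,-5,-77,0,0,0,11],[50,-8,-119,5,0,0,21],[50,-11,-161,10,0,0,30],[50,-15,-203,15,0,0,40]]]'

```text
time: 16.05
tool_pos: [447.0, -215.9, 205.0]
tcp_rot: [180.0, 0.0, 110.8]
ft_force: [0.9, -1.7, -1.2]
finger_gap: 50.1
```

>>> carry_out --commands '[[[50,-29,-30,5,0,0,9],[50,-29,-30,33,0,0,9],[50,-29,-30,61,0,0,9],[50,-29,-30,89,0,0,9],[50,-29,-30,116,0,0,9]]]'

```text
time: 16.68
tool_pos: [430.0, -252.6, 88.2]
tcp_rot: [180.0, -0.0, 102.1]
ft_force: [0.1, 0.7, 0.1]
finger_gap: 49.9
```

>>> carry_out --commands '[[[50,0,0,0,0,0,0],[4,0,0,0,0,0,0],[4,0,0,0,0,0,0],[4,0,0,0,0,0,0],[4,0,0,0,0,0,0]]]'

```text
time: 17.3
tool_pos: [430.6, -253.3, 90.4]
tcp_rot: [180.0, 0.1, 102.1]
ft_force: [-3.1, 0.6, 5.8]
finger_gap: 8.7
```

>>> carry_out --commands '[[[4,0,0,0,0,0,0],[4,0,0,-20,0,0,0],[4,0,0,-40,0,0,0],[4,0,0,-61,0,0,0],[4,0,0,-61,0,0,0]]]'

```text
time: 17.92
tool_pos: [430.9, -253.1, 151.2]
tcp_rot: [179.9, 0.1, 102.1]
ft_force: [0.9, -0.3, -7.2]
finger_gap: 8.4
```

>>> carry_out --commands '[[[4,0,0,0,0,0,0]]]'

```text
time: 18.05
tool_pos: [429.5, -252.1, 148.8]
tcp_rot: [-179.9, -0.1, 102.1]
ft_force: [0.1, 0.8, -7.2]
finger_gap: 8.9
```

```bash
python3 fz.py
```

```text
F [-0.12990414  0.20106968 -6.94233404]
```

Case D weighs 6.9 N, so it holds the transformer. I'll set it down, press lightly and slide the lid open along tool +x.

>>> carry_out --commands '[[[4,0,0,20,0,0,0],[4,0,0,40,0,0,0],[4,0,0,54,0,0,0],[4,0,0,61,0,0,0],[4,0,0,62,0,0,0]]]'

```text
time: 18.98
tool_pos: [430.4, -252.9, 90.5]
tcp_rot: [-180.0, -0.0, 102.1]
ft_force: [-12.4, 7.9, 19.6]
finger_gap: 8.9
```

>>> carry_out --commands '[[[4,0,0,0,0,0,0],[4,5,0,0,0,0,0],[4,15,0,0,0,0,0],[4,27,0,0,0,0,0],[4,40,0,0,0,0,0]]]'

```text
time: 19.6
tool_pos: [422.8, -214.6, 90.4]
tcp_rot: [179.9, 0.2, 102.1]
ft_force: [-3.9, -2.6, 7.8]
finger_gap: 8.7
```

>>> carry_out --commands '[[[4,15,0,0,0,0,0],[4,30,0,0,0,0,0],[4,45,0,0,0,0,0],[4,54,0,0,0,0,0],[4,59,0,0,0,0,0]]]'

```text
time: 20.23
tool_pos: [410.6, -156.3, 90.2]
tcp_rot: [179.9, 0.2, 102.1]
ft_force: [-3.7, -2.2, 4.4]
finger_gap: 8.6
```

>>> carry_out --commands '[[[4,0,0,0,0,0,0],[30,0,0,0,0,0,0],[30,0,0,0,0,0,0],[30,0,0,-1,0,0,0],[30,0,0,-40,0,0,0]]]'

```text
time: 20.85
tool_pos: [407.1, -154.7, 125.8]
tcp_rot: [-179.7, -0.3, 102.1]
ft_force: [1.0, 0.9, 0.8]
finger_gap: 30.5
```

>>> carry_out --commands '[[[50,50,0,-40,0,0,0],[50,100,0,-80,0,0,0],[50,150,0,-100,0,0,0],[50,150,0,-100,0,0,0]]]'

```text
time: 21.35
tool_pos: [378.8, -6.6, 230.8]
tcp_rot: [179.7, 0.1, 102.4]
ft_force: [-0.2, -0.6, 0.0]
finger_gap: 50.2
```

```bash
python3 - <<'E'
import json,numpy as np
P=json.load(open("pose.json")); a=np.radians(P[3]); d=99+150
P[0]+=d*np.cos(a);P[1]+=d*np.sin(a);P[2]+=-62+40+100; json.dump(P,open("pose.json","w")); print(P)
from h import *
print(r.sense()["tool_pos"])
im=viewer.snapshot("top"); yellow(im)
crop("top","open",330,225,150,130,5,im[:,:,::-1])
E
```

```text
[np.float64(378.1199593575366), np.float64(-9.237882328423325), 228.292, 102.078]
[378.81107941  -6.63318947 230.7960502 ]
[186 233   7  19 110] [188.97272727 241.99090909] ((189.0, 242.0), (18.0, 6.0), 90.0)
[212 235   7  18  93] [214.79569892 243.34408602] ((214.7735137939453, 243.444091796875), (5.29205846786499, 17.180015563964844), 4.39870548248291)
[368 256  18   5  87] [376.24137931 257.93103448] ((376.5, 258.0), (4.0, 17.0), 90.0)
[373 319  17  13  72] [382.16666667 325.80555556] ((381.9080810546875, 325.95135498046875), (10.88117790222168, 15.880638122558594), 72.89727020263672)
[335 328  17   9  89] [342.70786517 332.        ] ((342.90386962890625, 332.0191650390625), (5.0990190505981445, 17.062103271484375), 78.69007110595703)
```

View pics/open.png

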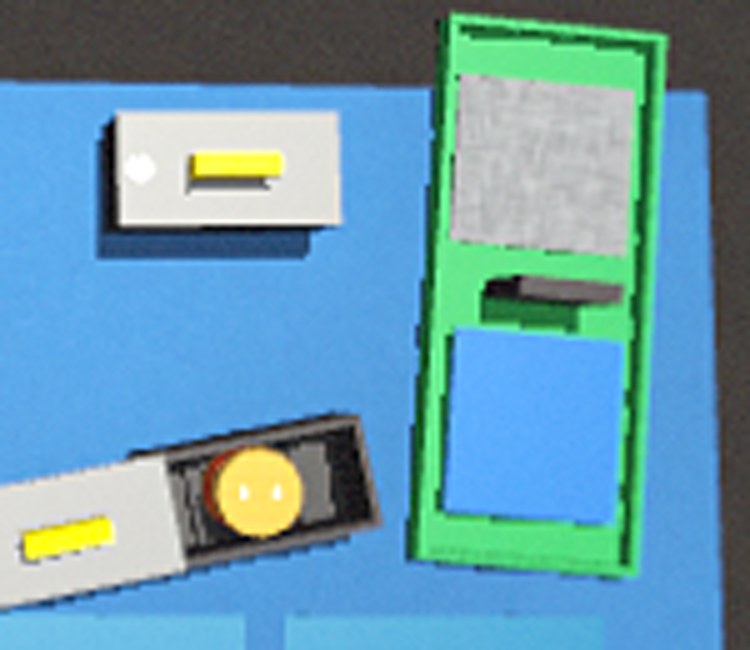

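The lid is fully open. The can's top is centred at crop (261,490), or pixel (382.2,323), and the case's end rim corners are at crop (358,414) and (380,525).

```bash
python3 - <<'E'
from h import *
np.set_printoptions(precision=1,suppress=True)
w=px2w("top",np.array([(261,490),(358,414),(380,525),(67,537)])/5+[330,225],[54,60,60,92]); print(w)
m=(w[1]+w[2])/2; a=np.radians(102); print("case c",m[:2]+53*np.array([np.cos(a),np.sin(a)]), np.degrees(np.arctan2(*(w[1]-w[2])[1::-1])))
E
```

```text
[[ 430.4 -252.2   54. ]
 [ 466.5 -297.7   60. ]
 [ 414.7 -307.4   60. ]
 [ 410.8 -156.1   92. ]]
case c [ 429.6 -250.7] 10.64778176787567
```

```bash
python3 plan.py "430.3 -252.5 200 12.1 54" "430.3 -252.5 200 12.1 54 1" "430.3 -252.5 90 12.1 54 3" "430.3 -252.5 40 12.1 54 3" "430.3 -252.5 40 12.1 54 1" "430.3 -252.5 40 12.1 34 5" "430.3 -252.5 60 12.1 34 2" "430.3 -252.5 200 12.1 34 4" "430.3 -252.5 200 12.1 34 2"
```

```text
t 21.4 tcp [378.5  -8.1 229.4] yaw 102.3 cmd [378.1  -9.2 228.3 102.1] F [-0.2 -0.5 -0.2] gap 49.9
[[[54,-25,0,3,0,0,9],[54,-50,0,6,0,0,18],[54,-75,0,8,0,0,27],[54,-100,0,11,0,0,36],[54,-124,0,14,0,0,45]]]
[[[54,-18,18,3,0,0,9],[54,-35,36,6,0,0,18],[54,-53,53,9,0,0,27],[54,-71,71,11,0,0,36],[54,-88,88,14,0,0,45]]]
[[[54,0,0,0,0,0,0],[54,0,0,37,0,0,0],[54,0,0,74,0,0,0],[54,0,0,110,0,0,0],[54,0,0,127,0,0,0]]]
[[[54,0,0,17,0,0,0],[54,0,0,33,0,0,0],[54,0,0,33,0,0,0],[34,0,0,33,0,0,0],[34,0,0,33,0,0,0]]]
[[[34,0,0,0,0,0,0],[34,0,0,0,0,0,0],[34,0,0,0,0,0,0],[34,0,0,-10,0,0,0],[34,0,0,-20,0,0,0]]]
[[[34,0,0,-35,0,0,0],[34,0,0,-70,0,0,0],[34,0,0,-105,0,0,0],[34,0,0,-140,0,0,0],[34,0,0,-140,0,0,0]]]
[[[34,0,0,0,0,0,0]]]
end [ 430.1 -252.2  200.3   12.1]
```

>>> carry_out --commands '[[[54,-25,0,3,0,0,9],[54,-50,0,6,0,0,18],[54,-75,0,8,0,0,27],[54,-100,0,11,0,0,36],[54,-124,0,14,0,0,45]]]' --grip_force 50

```text
time: 22.02
tool_pos: [403.4, -132.4, 213.0]
tcp_rot: [-179.9, 0.0, 56.7]
ft_force: [0.3, -0.6, -0.8]
finger_gap: 54.0
```

>>> carry_out --commands '[[[54,-18,18,3,0,0,9],[54,-35,36,6,0,0,18],[54,-53,53,9,0,0,27],[54,-71,71,11,0,0,36],[54,-88,88,14,0,0,45]]]'

```text
time: 22.65
tool_pos: [429.1, -254.2, 198.8]
tcp_rot: [-179.9, 0.1, 11.7]
ft_force: [0.8, 0.3, 0.1]
finger_gap: 53.8
```

>>> carry_out --commands '[[[54,0,0,0,0,0,0],[54,0,0,37,0,0,0],[54,0,0,74,0,0,0],[54,0,0,110,0,0,0],[54,0,0,127,0,0,0]]]'

```text
time: 23.28
tool_pos: [428.1, -251.1, 70.5]
tcp_rot: [-179.8, 0.2, 12.2]
ft_force: [-0.6, -0.0, 0.5]
finger_gap: 53.8
```

>>> carry_out --commands '[[[54,0,0,17,0,0,0],[54,0,0,33,0,0,0],[54,0,0,33,0,0,0],[34,0,0,33,0,0,0],[34,0,0,33,0,0,0]]]'

```text
time: 23.9
tool_pos: [430.5, -252.3, 40.9]
tcp_rot: [180.0, -0.0, 12.1]
ft_force: [-0.4, 2.1, 3.9]
finger_gap: 38.7
```

>>> carry_out --commands '[[[34,0,0,0,0,0,0],[34,0,0,0,0,0,0],[34,0,0,0,0,0,0],[34,0,0,-10,0,0,0],[34,0,0,-20,0,0,0]]]'

```text
time: 24.52
tool_pos: [429.5, -252.0, 60.4]
tcp_rot: [-180.0, 0.1, 12.1]
ft_force: [-0.7, 0.4, -4.2]
finger_gap: 38.5
```

>>> carry_out --commands '[[[34,0,0,-35,0,0,0],[34,0,0,-70,0,0,0],[34,0,0,-105,0,0,0],[34,0,0,-140,0,0,0],[34,0,0,-140,0,0,0]]]'

```text
time: 25.15
tool_pos: [431.7, -253.5, 204.1]
tcp_rot: [179.7, -0.3, 12.1]
ft_force: [0.0, -0.8, -4.1]
finger_gap: 38.9
```

>>> carry_out --commands '[[[34,0,0,0,0,0,0]]]'

```text
time: 25.28
tool_pos: [429.5, -251.9, 199.2]
tcp_rot: [-180.0, 0.1, 12.1]
ft_force: [-0.5, 0.3, -5.0]
finger_gap: 38.6
```

```bash
python3 - <<'E'
from h import *
im=viewer.snapshot("top"); hsv=cv2.cvtColor(im,cv2.COLOR_RGB2HSV)
m=cv2.inRange(hsv,(55,90,60),(80,255,255)); k,l,st,ce=cv2.connectedComponentsWithStats(m)
for i in range(1,k):
    if st[i,4]>300: print(st[i],ce[i])
m0=cv2.inRange(cv2.cvtColor(cv2.imread("pics/top0.png"),cv2.COLOR_BGR2HSV),(55,90,60),(80,255,255)); k,l,st,ce=cv2.connectedComponentsWithStats(m0)
for i in range(1,k):
    if st[i,4]>300: print("was",st[i],ce[i])
yellow(im)
E
python3 fz.py
python3 plan.py "466.3 -394.8 200 -4.7 34" "466.3 -394.8 200 -4.7 34 2" "466.3 -394.8 75 -4.7 34 4" "466.3 -394.8 57 -4.7 34 3" "466.3 -394.8 52 -4.7 34 2" "466.3 -394.8 52 -4.7 34 2"
```

```text
[ 414  227   50   75 1485] [438.35084175 259.94074074]
[  0 313  20  34 616] [  8.79545455 329.58116883]
[628 363  12  35 349] [633.77936963 379.36676218]
[   0  386   47   40 1602] [ 23.44818976 406.12734082]
was [ 412  227   52  114 2318] [436.84124245 282.46505608]
was [  0 313  20  34 608] [  8.71052632 329.58223684]
was [627 364  13  34 346] [633.76589595 379.37283237]
was [   0  387   47   39 1594] [ 23.5119197  406.05834379]
[186 233   7  19 109] [188.98165138 242.0733945 ] ((189.0, 242.0), (18.0, 6.0), 90.0)
[212 235   7  18  93] [214.79569892 243.34408602] ((214.7735137939453, 243.444091796875), (5.29205846786499, 17.180015563964844), 4.39870548248291)
[368 256  18   5  86] [376.19767442 257.90697674] ((376.5, 258.0), (4.0, 17.0), 90.0)
[334 329  18   8  91] [342.34065934 332.07692308] ((342.6153564453125, 332.0769348144531), (5.099019527435303, 17.650453567504883), 78.69007110595703)
F [-0.22716925  0.21932517 -4.33542164]
t 25.6 tcp [ 429.7 -251.9  199.4] yaw 12.1 cmd [ 430.1 -252.2  200.3   12.1] F [ 0.   0.6 -3.8] gap 38.9
[[[34,1,37,0,0,0,4],[34,3,74,0,0,0,8],[34,4,110,0,0,0,13],[34,6,147,0,0,0,17],[34,6,147,0,0,0,17]]]
[[[34,0,0,0,0,0,0],[34,0,0,32,0,0,0],[34,0,0,63,0,0,0],[34,0,0,94,0,0,0],[34,0,0,125,0,0,0]]]
[[[34,0,0,6,0,0,0],[34,0,0,12,0,0,0],[34,0,0,18,0,0,0],[34,0,0,21,0,0,0],[34,0,0,23,0,0,0]]]
[[[34,0,0,0,0,0,0],[34,0,0,0,0,0,0]]]
end [ 466.7 -394.7   52.3   -4.9]
```

>>> carry_out --commands '[[[34,1,37,0,0,0,4],[34,3,74,0,0,0,8],[34,4,110,0,0,0,13],[34,6,147,0,0,0,17],[34,6,147,0,0,0,17]]]'

```text
time: 26.25
tool_pos: [466.5, -396.8, 199.3]
tcp_rot: [180.0, 0.0, -5.1]
ft_force: [-0.2, 0.4, -3.6]
finger_gap: 38.9
```

>>> carry_out --commands '[[[34,0,0,0,0,0,0],[34,0,0,32,0,0,0],[34,0,0,63,0,0,0],[34,0,0,94,0,0,0],[34,0,0,125,0,0,0]]]'

```text
time: 26.88
tool_pos: [466.7, -393.6, 74.6]
tcp_rot: [-180.0, -0.0, -4.8]
ft_force: [0.4, -0.4, -3.8]
finger_gap: 38.7
```

>>> carry_out --commands '[[[34,0,0,6,0,0,0],[34,0,0,12,0,0,0],[34,0,0,18,0,0,0],[34,0,0,21,0,0,0],[34,0,0,23,0,0,0]]]'

```text
time: 27.5
tool_pos: [467.2, -395.1, 53.0]
tcp_rot: [180.0, -0.1, -4.9]
ft_force: [0.9, 0.5, -1.6]
finger_gap: 39.0
```

>>> carry_out --commands '[[[34,0,0,0,0,0,0],[34,0,0,0,0,0,0]]]'

```text
time: 27.75
tool_pos: [467.1, -395.0, 52.9]
tcp_rot: [180.0, -0.1, -4.9]
ft_force: [2.2, 0.0, -1.6]
finger_gap: 38.5
```

```bash
python3 fz.py;python3 plan.py
```

```text
F [ 1.78364278 -0.82076664 -1.19657362]
t 28.1 tcp [ 466.8 -394.9   52.5] yaw -4.9 cmd [ 466.7 -394.7   52.3   -4.9] F [ 2.  -0.8 -1.6] gap 38.8
end [ 466.7 -394.7   52.3   -4.9]
```

```bash
python3 plan.py "466.7 -394.7 50.3 -4.9 34 2" "466.7 -394.7 50.3 -4.9 56 3" "466.7 -394.7 200 -4.9 56 4" "410.2 -156 200 102.1 50" "410.2 -156 200 102.1 50 1" "410.2 -156 88 102.1 50 4" "410.2 -156 88 102.1 50 1" "410.2 -156 88 102.1 4 5"
```

```text
t 28.1 tcp [ 466.8 -394.9   52.5] yaw -4.9 cmd [ 466.7 -394.7   52.3   -4.9] F [ 2.  -0.8 -1.6] gap 38.8
[[[34,0,0,1,0,0,0],[34,0,0,2,0,0,0],[56,0,0,2,0,0,0],[56,0,0,2,0,0,0],[56,0,0,2,0,0,0]]]
[[[56,0,0,-37,0,0,0],[56,0,0,-75,0,0,0],[56,0,0,-112,0,0,0],[56,0,0,-150,0,0,0],[50,-6,-19,-150,0,0,-9]]]
[[[50,-4,-21,0,0,0,-9],[50,-7,-41,0,0,0,-18],[50,-10,-61,0,0,0,-27],[50,-13,-81,0,0,0,-36],[50,-17,-101,0,0,0,-45]]]
[[[50,12,-17,0,0,0,-8],[50,24,-33,0,0,0,-17],[50,36,-50,0,0,0,-26],[50,48,-66,0,0,0,-35],[50,60,-83,0,0,0,-44]]]
[[[50,20,-4,0,0,0,-9],[50,20,-4,0,0,0,-9],[50,20,-4,28,0,0,-9],[50,20,-4,56,0,0,-9],[50,20,-4,84,0,0,-9]]]
[[[50,0,0,28,0,0,0],[50,0,0,28,0,0,0],[4,0,0,28,0,0,0],[4,0,0,28,0,0,0],[4,0,0,28,0,0,0]]]
[[[4,0,0,0,0,0,0],[4,0,0,0,0,0,0]]]
end [ 409.8 -156.2   88.3  102.1]
```

>>> carry_out --commands '[[[34,0,0,1,0,0,0],[34,0,0,2,0,0,0],[56,0,0,2,0,0,0],[56,0,0,2,0,0,0],[56,0,0,2,0,0,0]]]'

```text
time: 28.68
tool_pos: [466.5, -394.6, 50.2]
tcp_rot: [-180.0, 0.0, -4.9]
ft_force: [-0.2, 0.5, 0.4]
finger_gap: 56.0
```

>>> carry_out --commands '[[[56,0,0,-37,0,0,0],[56,0,0,-75,0,0,0],[56,0,0,-112,0,0,0],[56,0,0,-150,0,0,0],[50,-6,-19,-150,0,0,-9]]]'

```text
time: 29.3
tool_pos: [463.9, -377.5, 205.1]
tcp_rot: [179.7, -0.3, 4.2]
ft_force: [0.3, 0.2, 0.1]
finger_gap: 50.1
```

>>> carry_out --commands '[[[50,-4,-21,0,0,0,-9],[50,-7,-41,0,0,0,-18],[50,-10,-61,0,0,0,-27],[50,-13,-81,0,0,0,-36],[50,-17,-101,0,0,0,-45]]]'

```text
time: 29.92
tool_pos: [437.9, -275.0, 200.3]
tcp_rot: [-180.0, 0.0, 49.4]
ft_force: [0.4, -0.3, -0.5]
finger_gap: 49.9
```

>>> carry_out --commands '[[[50,12,-17,0,0,0,-8],[50,24,-33,0,0,0,-17],[50,36,-50,0,0,0,-26],[50,48,-66,0,0,0,-35],[50,60,-83,0,0,0,-44]]]'

```text
time: 30.55
tool_pos: [414.5, -175.3, 200.3]
tcp_rot: [180.0, 0.0, 93.4]
ft_force: [-0.0, 0.6, -0.1]
finger_gap: 49.8
```

```bash
python3 - <<'E'
from h import *
im=viewer.snapshot("top"); yellow(im)
crop("top","p1",170,190,300,170,2.6,im[:,:,::-1])
E
```

```text
[186 233   7  19 108] [188.98148148 242.15740741] ((189.0, 242.0), (18.0, 6.0), 90.0)
[212 235   7  18  94] [214.81914894 243.41489362] ((214.78933715820312, 243.44921875), (5.3435282707214355, 17.17053985595703), 4.085616588592529)
[368 256  18   5  87] [376.24137931 257.93103448] ((376.5, 258.0), (4.0, 17.0), 90.0)
[435 300  16  16 142] [443.45774648 307.73943662] ((443.2500305175781, 307.75), (14.512594223022461, 15.493175506591797), 11.309932708740234)
[334 329  14   8  66] [340.03030303 332.33333333] ((340.688232421875, 332.3470764160156), (5.097866058349609, 13.775084495544434), 77.47119140625)
```

View pics/p1.png

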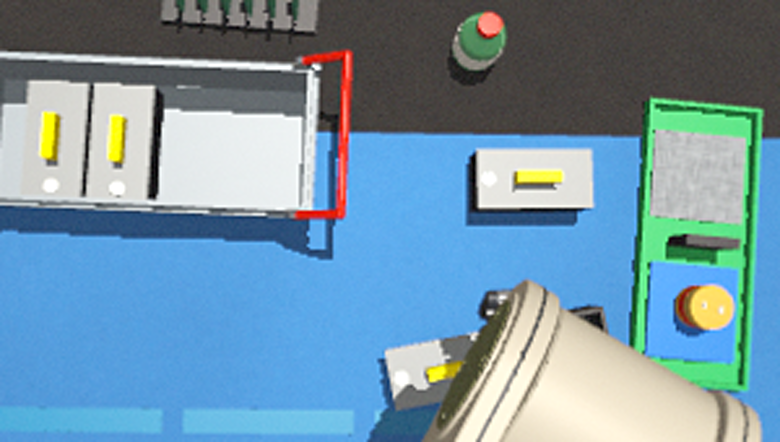

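The can stands on the plate at about (443,308), the two light cases lie side by side in the tote, and the case's lid is still open. Next I close it.

>>> carry_out --commands '[[[50,20,-4,0,0,0,-9],[50,20,-4,0,0,0,-9],[50,20,-4,28,0,0,-9],[50,20,-4,56,0,0,-9],[50,20,-4,84,0,0,-9]]]' --grip_force 60

```text
time: 31.22
tool_pos: [410.0, -157.1, 115.6]
tcp_rot: [180.0, 0.0, 101.8]
ft_force: [-0.2, -0.2, -0.2]
finger_gap: 50.3
```

>>> carry_out --commands '[[[50,0,0,28,0,0,0],[50,0,0,28,0,0,0],[4,0,0,28,0,0,0],[4,0,0,28,0,0,0],[4,0,0,28,0,0,0]]]'

```text
time: 31.85
tool_pos: [410.6, -156.9, 89.8]
tcp_rot: [179.9, 0.1, 102.1]
ft_force: [-1.3, -0.0, 4.8]
finger_gap: 8.8
```

>>> carry_out --commands '[[[4,0,0,0,0,0,0],[4,0,0,0,0,0,0]]]'

```text
time: 32.1
tool_pos: [410.5, -156.8, 89.7]
tcp_rot: [179.9, 0.1, 102.1]
ft_force: [-1.5, -0.1, 6.6]
finger_gap: 8.9
```

>>> carry_out --commands '[[[4,-4,0,0,0,0,0],[4,-12,0,0,0,0,0],[4,-22,0,0,0,0,0],[4,-32,0,0,0,0,0],[4,-42,0,0,0,0,0]]]'

```text
time: 32.72
tool_pos: [419.2, -198.2, 89.9]
tcp_rot: [179.9, 0.1, 102.1]
ft_force: [-4.3, 1.4, 9.8]
finger_gap: 8.6
```

>>> carry_out --commands '[[[4,-10,0,0,0,0,0],[4,-22,0,0,0,0,0],[4,-34,0,0,0,0,0],[4,-46,0,0,0,0,0],[4,-60,0,0,0,0,0]]]'

```text
time: 33.35
tool_pos: [431.6, -256.4, 89.9]
tcp_rot: [180.0, 0.0, 102.1]
ft_force: [-4.1, 10.8, 16.4]
finger_gap: 8.9
```

```bash
python3 fz.py; python3 - <<'E'
import json,numpy as np
P=json.load(open("pose.json")); a=np.radians(P[3]); d=-102
P[0]+=d*np.cos(a);P[1]+=d*np.sin(a); json.dump(P,open("pose.json","w"))
from h import *
im=viewer.snapshot("top"); crop("top","cl",330,270,150,90,5,im[:,:,::-1])
E
python3 plan.py
```

```text
F [-1.15148586  0.40534862  8.22880173]
t 33.7 tcp [ 432.  -257.1   90. ] yaw 102.1 cmd [ 431.1 -256.    88.3  102.1] F [-1.7 -2.4  6.5] gap 9.1
end [ 431.1 -256.    88.3  102.1]
```

View pics/cl.png

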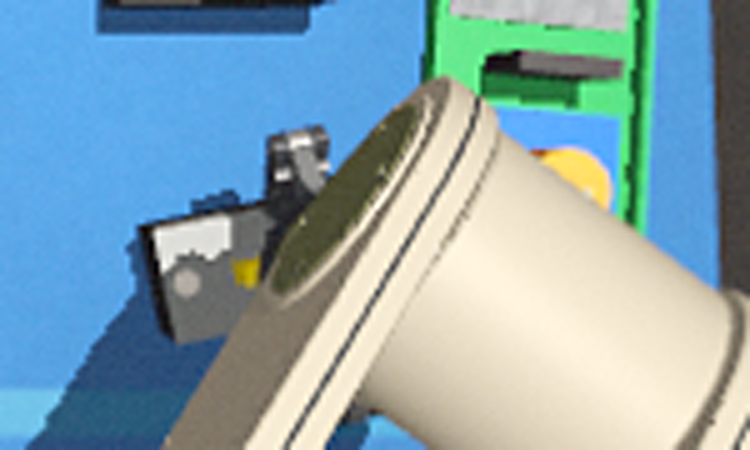

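The lid hit its stop (10.8 N at the end), and its edge is flush with the dot end at crop (150,225)–(180,340). Now this case goes into the tote at the next slot.

```bash
python3 plan.py "431.1 -256 250 102.1 4" "431.1 -256 250 102.1 4 1" "520 -80 250 140 4" "612.5 87 250 178.1 4" "612.5 87 250 178.1 4 2" "612.5 87 150 178.1 4 3"  "612.5 87 140 178.1 4 2" "612.5 87 94 178.1 4 4" "612.5 87 94 178.1 4 2"  "612.5 87 94 178.1 30 3" "612.5 87 220 178.1 30 4"
```

```text
t 33.7 tcp [ 432.  -257.1   90. ] yaw 102.1 cmd [ 431.1 -256.    88.3  102.1] F [-1.7 -2.4  6.5] gap 9.1
[[[4,0,0,-40,0,0,0],[4,0,0,-81,0,0,0],[4,0,0,-121,0,0,0],[4,0,0,-162,0,0,0],[4,0,0,-162,0,0,0]]]
[[[4,31,25,0,0,0,-8],[4,61,49,0,0,0,-15],[4,92,74,0,0,0,-23],[4,123,99,0,0,0,-30],[4,153,124,0,0,0,-38]]]
[[[4,8,38,0,0,0,-8],[4,15,75,0,0,0,-15],[4,22,113,0,0,0,-23],[4,30,150,0,0,0,-30],[4,37,188,0,0,0,-38]]]
[[[4,0,-1,0,0,0,0],[4,0,-1,0,0,0,0],[4,0,-1,34,0,0,0],[4,0,-1,67,0,0,0],[4,0,-1,100,0,0,0]]]
[[[4,0,0,5,0,0,0],[4,0,0,10,0,0,0],[4,0,0,22,0,0,0],[4,0,0,33,0,0,0],[4,0,0,45,0,0,0]]]
[[[4,0,0,11,0,0,0],[4,0,0,11,0,0,0],[4,0,0,11,0,0,0],[30,0,0,11,0,0,0],[30,0,0,11,0,0,0]]]
[[[30,0,0,0,0,0,0],[30,0,0,-31,0,0,0],[30,0,0,-63,0,0,0],[30,0,0,-94,0,0,0],[30,0,0,-126,0,0,0]]]
end [612.6  86.5 220.3 178.1]
```

>>> carry_out --commands '[[[4,0,0,-40,0,0,0],[4,0,0,-81,0,0,0],[4,0,0,-121,0,0,0],[4,0,0,-162,0,0,0],[4,0,0,-162,0,0,0]]]'

```text
time: 34.33
tool_pos: [432.7, -257.0, 254.2]
tcp_rot: [179.7, 0.3, 102.1]
ft_force: [0.3, -0.6, -3.1]
finger_gap: 8.9
```

>>> carry_out --commands '[[[4,31,25,0,0,0,-8],[4,61,49,0,0,0,-15],[4,92,74,0,0,0,-23],[4,123,99,0,0,0,-30],[4,153,124,0,0,0,-38]]]'

```text
time: 34.95
tool_pos: [519.8, -78.8, 247.9]
tcp_rot: [-179.9, -0.2, 140.3]
ft_force: [1.3, 0.8, -3.3]
finger_gap: 8.5
```

>>> carry_out --commands '[[[4,8,38,0,0,0,-8],[4,15,75,0,0,0,-15],[4,22,113,0,0,0,-23],[4,30,150,0,0,0,-30],[4,37,188,0,0,0,-38]]]'

```text
time: 35.58
tool_pos: [612.0, 88.7, 247.6]
tcp_rot: [-180.0, -0.2, 178.3]
ft_force: [0.9, -0.6, -3.0]
finger_gap: 9.0
```

>>> carry_out --commands '[[[4,0,-1,0,0,0,0],[4,0,-1,0,0,0,0],[4,0,-1,34,0,0,0],[4,0,-1,67,0,0,0],[4,0,-1,100,0,0,0]]]'

```text
time: 36.2
tool_pos: [611.8, 85.3, 148.7]
tcp_rot: [-180.0, -0.0, 177.9]
ft_force: [0.3, -0.1, -3.0]
finger_gap: 8.8
```

>>> carry_out --commands '[[[4,0,0,5,0,0,0],[4,0,0,10,0,0,0],[4,0,0,22,0,0,0],[4,0,0,33,0,0,0],[4,0,0,45,0,0,0]]]'

```text
time: 36.83
tool_pos: [612.4, 86.5, 104.5]
tcp_rot: [-180.0, -0.0, 178.1]
ft_force: [-0.7, 0.5, -3.2]
finger_gap: 8.9
```

>>> carry_out --commands '[[[4,0,0,11,0,0,0],[4,0,0,11,0,0,0],[4,0,0,11,0,0,0],[30,0,0,11,0,0,0],[30,0,0,11,0,0,0]]]'

```text
time: 37.45
tool_pos: [613.6, 91.8, 96.9]
tcp_rot: [179.6, 0.2, 178.2]
ft_force: [-5.7, 24.8, 14.0]
finger_gap: 29.9
```

>>> carry_out --commands '[[[30,0,0,0,0,0,0],[30,0,0,-31,0,0,0],[30,0,0,-63,0,0,0],[30,0,0,-94,0,0,0],[30,0,0,-126,0,0,0]]]'

```text
time: 38.08
tool_pos: [612.7, 86.6, 221.4]
tcp_rot: [180.0, 0.0, 178.1]
ft_force: [0.7, 0.0, -0.3]
finger_gap: 30.1
```

```bash
python3 - <<'E'
from h import *
yellow(viewer.snapshot("top"))
E
python3 plan.py "620 -90 220 135 50" "581.6 -234.5 200 91.1 50" "581.6 -234.5 89 91.1 50 4" "581.6 -234.5 89 91.1 50 1" "581.6 -234.5 89 91.1 4 5" "581.6 -234.5 250 91.1 4 4" "581.6 -234.5 250 91.1 4 1"
```

```text
[184 233   8  15  80] [187.4375 240.125 ] ((187.5, 240.00001525878906), (6.1692304611206055, 13.632009506225586), 5.710593223571777)
[212 245   6   8  38] [214.36842105 248.52631579] ((214.5, 248.5), (7.0, 5.0), 90.0)
[368 256  18   5  87] [376.24137931 257.93103448] ((376.5, 258.0), (4.0, 17.0), 90.0)
[435 300  16  16 178] [442.61797753 307.66853933] ((442.5, 307.5), (15.0, 15.0), 90.0)
t 38.1 tcp [614.9  86.8 227. ] yaw 178.1 cmd [612.6  86.5 220.3 178.1] F [ 0.5 -0.5  4.8] gap 30.0
[[[50,-3,-35,0,0,0,9],[50,-5,-70,0,0,0,17],[50,-8,-106,0,0,0,26],[50,-11,-141,0,0,0,34],[50,-13,-176,0,0,0,43]]]
[[[50,-15,-26,4,0,0,9],[50,-30,-52,8,0,0,18],[50,-45,-78,12,0,0,26],[50,-60,-103,16,0,0,35],[50,-75,-129,20,0,0,44]]]
[[[50,0,0,28,0,0,0],[50,0,0,56,0,0,0],[50,0,0,84,0,0,0],[50,0,0,111,0,0,0],[50,0,0,111,0,0,0]]]
[[[4,0,0,0,0,0,0],[4,0,0,0,0,0,0],[4,0,0,0,0,0,0],[4,0,0,0,0,0,0],[4,0,0,0,0,0,0]]]
[[[4,0,0,-40,0,0,0],[4,0,0,-80,0,0,0],[4,0,0,-120,0,0,0],[4,0,0,-161,0,0,0],[4,0,0,-161,0,0,0]]]
end [ 581.7 -234.1  250.3   91.1]
```

A 25 N sideways force appeared at release, so I'll look at the tote before going on.

>>> carry_out --commands '[[[50,-3,-35,0,0,0,9],[50,-5,-70,0,0,0,17],[50,-8,-106,0,0,0,26],[50,-11,-141,0,0,0,34],[50,-13,-176,0,0,0,43]]]'

```text
time: 38.75
tool_pos: [619.9, -91.0, 220.1]
tcp_rot: [180.0, 0.0, 134.8]
ft_force: [0.3, -0.0, -0.8]
finger_gap: 50.4
```

```bash
python3 - <<'E'
from h import *
a=viewer.snapshot("top"); b=viewer.snapshot("side"); yellow(a)
im=np.vstack([cv2.resize(a[195:285,120:320],None,fx=3.5,fy=3.5,interpolation=2),cv2.resize(b[200:420,140:350],None,fx=1.25,fy=1.25)[:, :] if 0 else np.zeros((5,700,3),np.uint8),cv2.resize(cv2.copyMakeBorder(b[210:400,140:350],0,0,0,140,0),(700,380))[:270]])
cv2.imwrite("pics/q.png",im[:,:,::-1])
E
```

```text
[184 229   8  19 114] [187.48245614 237.64912281] ((187.47056579589844, 237.88233947753906), (6.2891130447387695, 17.94698143005371), 4.39870548248291)
[212 234   7  19 100] [214.7  243.29] ((214.71319580078125, 243.01522827148438), (5.55726957321167, 18.025503158569336), 4.085616588592529)
[236 236   6  18  88] [238.78409091 244.5       ] ((238.85531616210938, 244.525390625), (4.916046619415283, 17.17053985595703), 4.085616588592529)
[376 256  10   5  44] [380.56818182 257.88636364] ((380.5, 258.0), (4.0, 9.0), 90.0)
[435 300  16  16 177] [442.60451977 307.5819209 ] ((442.5, 307.5), (15.0, 15.0), 90.0)
```

View pics/q.png

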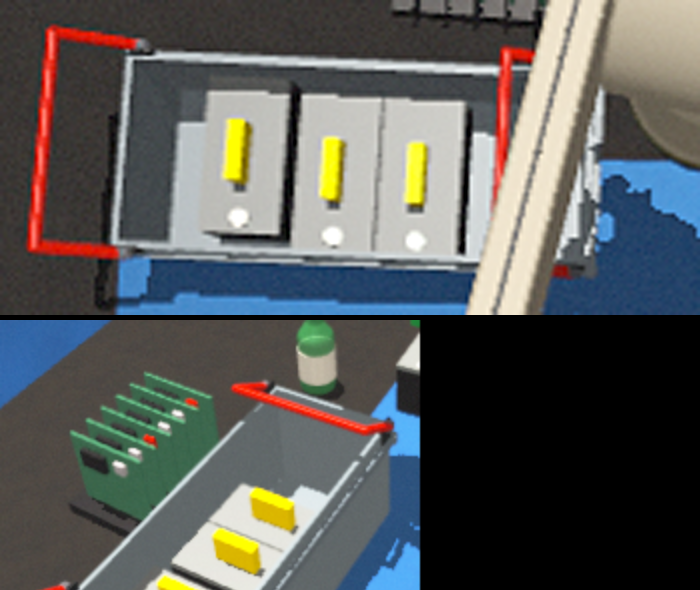

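```bash
python3 - <<'E'
from h import *
b=viewer.snapshot("side"); crop("side","s2",140,200,220,230,2.6,b[:,:,::-1])
a=viewer.snapshot("top");crop("top","t2",160,205,100,80,6,a[:,:,::-1])
x,y=cv2.imread("pics/s2.png"),cv2.imread("pics/t2.png"); y=cv2.resize(y,(450,360))
o=np.zeros((598,800,3),np.uint8);x=cv2.resize(x,(350,366));o[:366,:350]=x;o[:360,350:]=y;cv2.imwrite("pics/q2.png",o[:370])
E
```

```text
(no output)
```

View pics/q2.png

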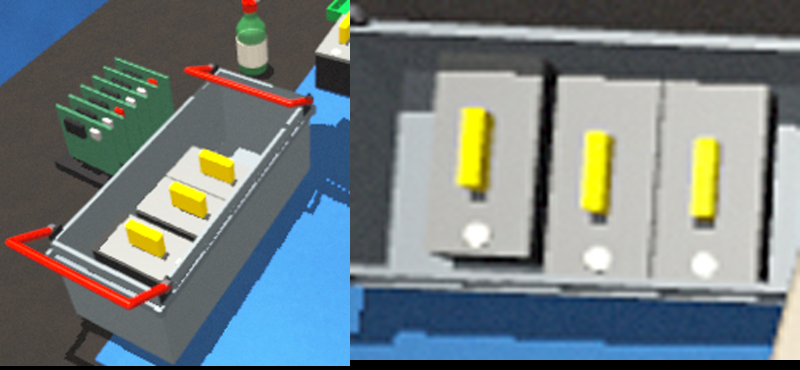

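```bash
python3 - <<'E'
from h import *
np.set_printoptions(precision=1,suppress=True)
u=np.array([.0314,.9995]);v=np.array([.9995,-.0314])
for nm,P in(("A",[(437,72),(543,70),(530,258),(428,252)]),("B",[(556,77),(660,80),(652,283),(545,275)]),("D",[(663,80),(768,86),(760,290),(654,283)])):
  for z in (70,90):
    w=px2w("top",(np.array(P)-[350,0])/4.5+[160,205],z)[:,:2]-[613.4,118.4]
    print(nm,z,"tote xy",(w@np.c_[v,u]).tolist())
E
```

```text
A 70 tote xy [[48.35681365021596, 114.10749198709502], [51.95828391932076, 58.72363669743834], [-47.26789223599432, 58.38355260345863], [-46.475226858697326, 111.3728070936367]]
A 90 tote xy [[45.142407517108616, 108.71957075122879], [48.675867518406356, 54.38158577258139], [-48.676518681820454, 54.04792383638173], [-47.89882202023207, 106.03652772569522]]
B 70 tote xy [[48.543470289679505, 51.65123745559465], [49.44249653937962, -2.924637070993625], [-57.49672978768143, -5.6164535339278885], [-55.759566979443925, 49.99959101592324]]
B 90 tote xy [[45.32553932724165, 47.44274192076904], [46.20758833946948, -6.1025202267026], [-58.71219457194571, -8.74350435038304], [-57.007836395979275, 45.82228521981298]]
D 70 tote xy [[49.51464193685112, -4.496971856284922], [48.84577498942364, -59.76981107840053], [-58.70777504782973, -61.76659451207142], [-57.45169578162856, -6.65139361192155]]
D 90 tote xy [[46.27837134118691, -7.645162996833491], [45.62213529636943, -61.87422833854182], [-59.90037041868381, -63.83330445660839], [-58.66801098935426, -9.758900590274667]]
```

Case A has slid against the far wall, about 10 mm. It is still level and inside the tolerance, so this is probably the announced knock or a push. The carried case also swept the right bail inwards. I'll measure its angle and pinch it back out before placing case C.

```bash
cat > bail.py <<'E'
from h import *
def bail(s,p):
    c=np.array([613.4,118.4]);u=np.array([.0314,.9995])
    for deg in range(0,170,10):
        a=np.radians(deg); y=s*(142-55*np.cos(a)); z=124+55*np.sin(a)
        w=px2w("top",p,z)[:,:2]; print(deg,((w-c)@u-y).round(1),end=" ")
    print()
E
python3 - <<'E'
from bail import *
a=viewer.snapshot("top"); m=cv2.inRange(cv2.cvtColor(a,cv2.COLOR_RGB2HSV),(0,200,80),(6,255,255))
m[:,320:]=0
k,l,st,ce=cv2.connectedComponentsWithStats(m)
for i in range(1,k):
    if st[i,4]>15: print(st[i],ce[i])
p=[]
for row in(215,220,225,230,235,240):
    xs=np.where(m[row,255:300])[0]
    if len(xs): p.append((255+xs.mean(),row))
print(p); bail(-1,p[:4])
E
```

```text
[128 202  30  67 312] [137.62179487 234.84294872]
[263 209   9  15  40] [266.4   213.925]
[262 220   3  22  32] [262.71875 231.875  ]
[(np.float64(264.0), 215), (np.float64(263.6666666666667), 220), (np.float64(262.0), 225), (np.float64(262.0), 230), (np.float64(263.0), 235), (np.float64(263.0), 240)]
0 [-2.2 -2.1  1.   0.4] 10 [-2.2 -2.1  1.   0.4] 20 [-0.5 -0.3  2.7  2.1] 30 [2.9 3.  6.  5.4] 40 [ 7.7  7.9 10.9 10.3] 50 [14.  14.1 17.1 16.5] 60 [21.4 21.5 24.5 23.9] 70 [29.7 29.8 32.8 32.2] 80 [38.8 38.9 41.9 41.3] 90 [48.3 48.4 51.3 50.7] 100 [57.9 58.  61.  60.4] 110 [67.4 67.5 70.4 69.8] 120 [76.4 76.5 79.5 78.9] 130 [84.7 84.8 87.8 87.2] 140 [92.  92.1 95.1 94.5] 150 [ 98.1  98.3 101.3 100.7] 160 [102.9 103.  106.1 105.5]
```

```bash
python3 - <<'E'
import json
P=[612.6,86.5,220.3,178.1]; import numpy as np
c,s=np.cos(np.radians(178.1)),np.sin(np.radians(178.1)); x,y=-13,-176
P=[P[0]+c*x+s*y,P[1]+s*x-c*y,220.3,178.1-43]; print(P); json.dump(P,open("pose.json","w"))
E
python3 plan.py "610.6 30.4 220 178.1 40" "610.6 30.4 220 178.1 40 1" "610.6 30.4 128 178.1 40 4" "610.6 30.4 128 178.1 0 5"
```

```text
[np.float64(619.7575414108621), np.float64(-89.8342553248001), 220.3, 135.1]
t 39.0 tcp [619.7 -89.5 220.1] yaw 135.2 cmd [619.8 -89.8 220.3 135.1] F [ 0.  -0.3 -0.1] gap 50.0
[[[40,18,16,0,0,0,-9],[40,37,31,0,0,0,-17],[40,55,47,0,0,0,-26],[40,73,63,0,0,0,-34],[40,91,79,0,0,0,-43]]]
[[[40,0,0,0,0,0,0],[40,0,0,23,0,0,0],[40,0,0,46,0,0,0],[40,0,0,69,0,0,0],[40,0,0,92,0,0,0]]]
[[[0,0,0,0,0,0,0],[0,0,0,0,0,0,0],[0,0,0,0,0,0,0],[0,0,0,0,0,0,0],[0,0,0,0,0,0,0]]]
end [611.1  30.4 128.3 178.1]
```

>>> carry_out --commands '[[[40,18,16,0,0,0,-9],[40,37,31,0,0,0,-17],[40,55,47,0,0,0,-26],[40,73,63,0,0,0,-34],[40,91,79,0,0,0,-43]]]' --grip_force 20

```text
time: 39.62
tool_pos: [610.8, 32.6, 220.3]
tcp_rot: [180.0, 0.0, 178.5]
ft_force: [0.5, -0.3, -0.2]
finger_gap: 39.9
```

>>> carry_out --commands '[[[40,0,0,0,0,0,0],[40,0,0,23,0,0,0],[40,0,0,46,0,0,0],[40,0,0,69,0,0,0],[40,0,0,92,0,0,0]]]'

```text
time: 40.25
tool_pos: [611.0, 30.3, 127.6]
tcp_rot: [-180.0, 0.0, 178.0]
ft_force: [0.6, 0.6, -0.3]
finger_gap: 39.9
```

>>> carry_out --commands '[[[0,0,0,0,0,0,0],[0,0,0,0,0,0,0],[0,0,0,0,0,0,0],[0,0,0,0,0,0,0],[0,0,0,0,0,0,0]]]'

```text
time: 40.88
tool_pos: [611.3, 29.5, 129.0]
tcp_rot: [-179.9, 0.0, 178.0]
ft_force: [0.5, -3.8, -4.5]
finger_gap: 4.3
```

>>> carry_out --commands '[[[0,0,0,0,0,0,0],[0,0,0,0,0,0,0]]]'

```text
time: 41.12
tool_pos: [611.3, 29.6, 129.0]
tcp_rot: [-179.9, 0.1, 178.0]
ft_force: [-0.5, -4.9, -3.5]
finger_gap: 4.1
```

```bash
python3 fz.py; python3 - <<'E'
from h import *
b=viewer.snapshot("side"); crop("side","s3",220,170,180,140,4.2,b[:,:,::-1])
E
```

```text
F [-0.3838975  -5.15048971 -3.54417035]
```

View pics/s3.png

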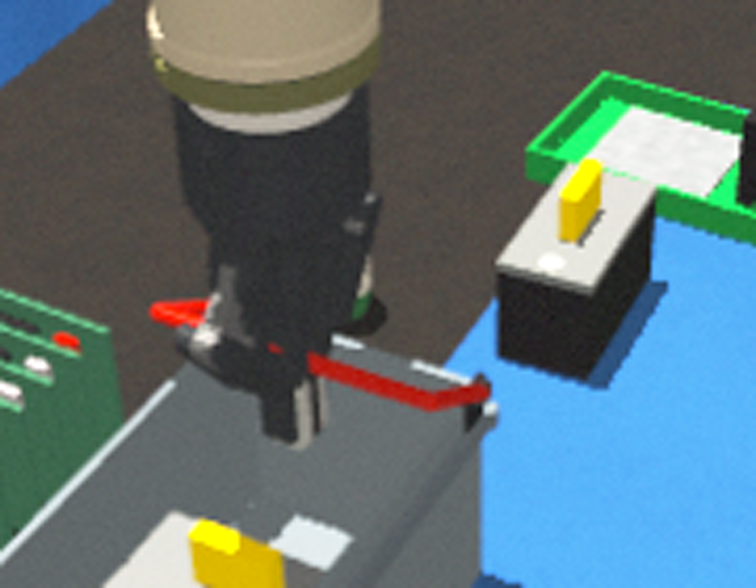

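>>> carry_out --commands '[[[30,0,0,0,0,0,0],[30,0,0,0,0,0,0],[30,0,-1,-14,0,0,0],[0,0,-1,-14,0,0,0],[0,0,-1,-14,0,0,0]]]'

```text
time: 42.1
tool_pos: [612.0, 29.8, 143.5]
tcp_rot: [180.0, 0.2, 178.1]
ft_force: [4.0, 2.5, 2.9]
finger_gap: 7.4
```

>>> carry_out --commands '[[[0,0,0,0,0,0,0],[0,0,0,0,0,0,0],[0,0,0,0,0,0,0]]]'

```text
time: 42.48
tool_pos: [612.0, 30.0, 143.2]
tcp_rot: [179.9, 0.2, 178.1]
ft_force: [4.2, 4.0, 4.0]
finger_gap: 7.1
```

>>> carry_out --commands '[[[0,0,-7,-15,0,0,0],[0,0,-21,-28,0,0,0],[0,0,-38,-36,0,0,0],[0,0,-57,-38,0,0,0],[0,0,-75,-33,0,0,0]]]'

```text
time: 43.1
tool_pos: [606.5, -44.5, 171.2]
tcp_rot: [179.8, -0.3, 178.1]
ft_force: [8.7, 13.0, -23.4]
finger_gap: 6.8
```

>>> carry_out --commands '[[[0,0,-16,11,0,0,0],[0,0,-25,23,0,0,0],[0,0,-25,23,0,0,0],[36,0,-25,23,0,0,0],[36,0,-25,23,0,0,0]]]'

```text
time: 43.72
tool_pos: [607.3, -70.8, 152.0]
tcp_rot: [-180.0, -0.0, 178.1]
ft_force: [0.1, -0.8, -0.1]
finger_gap: 36.2
```

>>> carry_out --commands '[[[36,0,0,0,0,0,0],[36,0,0,-35,0,0,0],[36,0,0,-70,0,0,0],[36,0,-40,-70,0,0,0],[36,0,-80,-70,0,0,0]]]'

```text
time: 44.35
tool_pos: [605.4, -151.5, 223.7]
tcp_rot: [-179.9, 0.1, 178.1]
ft_force: [1.1, -0.0, -0.4]
finger_gap: 36.1
```

```bash
python3 - <<'E'
import json,numpy as np
P=[611.1,30.4,128.3,178.1]; c,s=np.cos(np.radians(178.1)),np.sin(np.radians(178.1)); x,y=0,-1-75-25-80
P=[P[0]+s*y,P[1]-c*y,128.3+14+33-23+70,178.1]; json.dump(P,open("pose.json","w"))
from h import *
from bail import *
a=viewer.snapshot("top"); m=cv2.inRange(cv2.cvtColor(a,cv2.COLOR_RGB2HSV),(0,200,80),(6,255,255)); yellow(a)
p=[]
for row in(215,220,225,230,235,240,255,260):
    xs=np.where(m[row,255:340])[0]
    if len(xs): p.append((255+xs.mean(),row))
print(p); bail(-1,p)
E
python3 plan.py "581.6 -234.5 200 91.1 50" "581.6 -234.5 200 91.1 50 1" "581.6 -234.5 89 91.1 50 4" "581.6 -234.5 89 91.1 50 1" "581.6 -234.5 89 91.1 4 5" "581.6 -234.5 280 91.1 4 5" "581.6 -234.5 280 91.1 4 1"
```

```text
[184 229   8  19 114] [187.48245614 237.64912281] ((187.47056579589844, 237.88233947753906), (6.2891130447387695, 17.94698143005371), 4.39870548248291)
[212 234   7  19 100] [214.7  243.29] ((214.71319580078125, 243.01522827148438), (5.55726957321167, 18.025503158569336), 4.085616588592529)
[236 236   6  18  87] [238.75862069 244.44827586] ((238.8197784423828, 244.52284240722656), (4.844799518585205, 17.17053985595703), 4.085616588592529)
[368 256  18   5  87] [376.24137931 257.93103448] ((376.5, 258.0), (4.0, 17.0), 90.0)
[436 300  15  16 175] [442.76       307.59428571] ((443.0, 307.5), (15.0, 14.0), 90.0)
[(np.float64(308.0), 215), (np.float64(307.6666666666667), 220), (np.float64(307.6666666666667), 225), (np.float64(306.0), 230), (np.float64(306.0), 235), (np.float64(307.0), 240), (np.float64(307.0), 255)]
0 [-101.6 -101.3 -101.8  -98.5  -99.  -101.7 -103.1] 10 [-100.6 -100.3 -100.8  -97.5  -98.  -100.7 -102.1] 20 [-97.9 -97.6 -98.1 -94.9 -95.4 -98.  -99.4] 30 [-93.7 -93.4 -93.9 -90.7 -91.2 -93.8 -95.2] 40 [-88.1 -87.8 -88.3 -85.1 -85.6 -88.2 -89.6] 50 [-81.2 -80.9 -81.4 -78.2 -
[... 475 characters left out ...]
0 [5.5 5.7 5.3 8.5 8.  5.3 3.9] 
t 44.4 tcp [ 604.5 -156.6  223.1] yaw 177.9 cmd [ 605.1 -150.5  222.3  178.1] F [-2.  -2.9 -0.5] gap 36.0
[[[50,2,-8,2,0,0,9],[50,4,-17,4,0,0,17],[50,6,-25,7,0,0,26],[50,8,-34,9,0,0,35],[50,10,-42,11,0,0,44]]]
[[[50,-4,-8,2,0,0,8],[50,-9,-16,5,0,0,17],[50,-13,-23,7,0,0,26],[50,-18,-31,9,0,0,34],[50,-22,-38,11,0,0,43]]]
[[[50,0,0,0,0,0,0],[50,0,0,28,0,0,0],[50,0,0,56,0,0,0],[50,0,0,84,0,0,0],[50,0,0,111,0,0,0]]]
[[[50,0,0,0,0,0,0],[4,0,0,0,0,0,0],[4,0,0,0,0,0,0],[4,0,0,0,0,0,0],[4,0,0,0,0,0,0]]]
[[[4,0,0,0,0,0,0],[4,0,0,-38,0,0,0],[4,0,0,-76,0,0,0],[4,0,0,-114,0,0,0],[4,0,0,-152,0,0,0]]]
[[[4,0,0,-39,0,0,0],[4,0,0,-39,0,0,0]]]
end [ 581.7 -234.4  280.3   91.1]
```

>>> carry_out --commands '[[[50,2,-8,2,0,0,9],[50,4,-17,4,0,0,17],[50,6,-25,7,0,0,26],[50,8,-34,9,0,0,35],[50,10,-42,11,0,0,44]]]' --grip_force 60

```text
time: 45.02
tool_pos: [593.4, -192.7, 211.5]
tcp_rot: [-180.0, 0.0, 133.8]
ft_force: [-0.3, -0.2, 0.2]
finger_gap: 49.9
```

>>> carry_out --commands '[[[50,-4,-8,2,0,0,8],[50,-9,-16,5,0,0,17],[50,-13,-23,7,0,0,26],[50,-18,-31,9,0,0,34],[50,-22,-38,11,0,0,43]]]'

```text
time: 45.65
tool_pos: [581.3, -234.9, 200.4]
tcp_rot: [180.0, 0.0, 90.8]
ft_force: [0.6, 0.6, 0.4]
finger_gap: 50.3
```

>>> carry_out --commands '[[[50,0,0,0,0,0,0],[50,0,0,28,0,0,0],[50,0,0,56,0,0,0],[50,0,0,84,0,0,0],[50,0,0,111,0,0,0]]]'

```text
time: 46.28
tool_pos: [581.6, -234.1, 88.7]
tcp_rot: [180.0, 0.0, 91.3]
ft_force: [-0.1, 0.0, 0.2]
finger_gap: 50.1
```

>>> carry_out --commands '[[[50,0,0,0,0,0,0],[4,0,0,0,0,0,0],[4,0,0,0,0,0,0],[4,0,0,0,0,0,0],[4,0,0,0,0,0,0]]]'

```text
time: 46.9
tool_pos: [582.3, -234.9, 91.3]
tcp_rot: [179.9, 0.1, 91.1]
ft_force: [-3.3, 1.0, 6.6]
finger_gap: 8.9
```

>>> carry_out --commands '[[[4,0,0,0,0,0,0],[4,0,0,-38,0,0,0],[4,0,0,-76,0,0,0],[4,0,0,-114,0,0,0],[4,0,0,-152,0,0,0]]]'

```text
time: 47.52
tool_pos: [581.2, -234.3, 242.5]
tcp_rot: [-180.0, -0.0, 91.1]
ft_force: [0.2, 0.9, -2.9]
finger_gap: 8.7
```

>>> carry_out --commands '[[[4,0,0,-39,0,0,0],[4,0,0,-39,0,0,0]]]'

```text
time: 47.78
tool_pos: [583.2, -235.3, 285.1]
tcp_rot: [179.6, 0.2, 91.1]
ft_force: [-0.4, 0.3, -2.6]
finger_gap: 8.6
```

```bash
python3 fz.py; python3 plan.py "610.4 22.4 280 178.1 4" "610.4 22.4 280 178.1 4 2" "610.4 22.4 150 178.1 4 4"  "610.4 22.4 140 178.1 4 2" "610.4 22.4 95 178.1 4 4" "610.4 22.4 95 178.1 4 2"
```

```text
F [-0.09503753  0.12044785 -3.70209502]
t 48.1 tcp [ 580.6 -234.   277.8] yaw 91.1 cmd [ 581.7 -234.4  280.3   91.1] F [-0.1  0.7 -3.3] gap 8.5
[[[4,26,3,0,0,0,-9],[4,51,7,0,0,0,-17],[4,77,10,0,0,0,-26],[4,102,13,0,0,0,-35],[4,128,17,0,0,0,-44]]]
[[[4,16,20,0,0,0,-8],[4,32,40,0,0,0,-17],[4,48,61,0,0,0,-26],[4,65,81,0,0,0,-34],[4,81,101,0,0,0,-43]]]
[[[4,0,0,0,0,0,0],[4,0,0,0,0,0,0],[4,0,0,33,0,0,0],[4,0,0,65,0,0,0],[4,0,0,98,0,0,0]]]
[[[4,0,0,32,0,0,0],[4,0,0,37,0,0,0],[4,0,0,42,0,0,0],[4,0,0,54,0,0,0],[4,0,0,65,0,0,0]]]
[[[4,0,0,11,0,0,0],[4,0,0,22,0,0,0],[4,0,0,22,0,0,0],[4,0,0,22,0,0,0]]]
end [610.2  22.6  95.3 178.1]
```

>>> carry_out --commands '[[[4,26,3,0,0,0,-9],[4,51,7,0,0,0,-17],[4,77,10,0,0,0,-26],[4,102,13,0,0,0,-35],[4,128,17,0,0,0,-44]]]'

```text
time: 48.7
tool_pos: [595.6, -105.2, 278.8]
tcp_rot: [-179.9, -0.1, 135.4]
ft_force: [-0.0, 0.8, -3.2]
finger_gap: 8.9
```

>>> carry_out --commands '[[[4,16,20,0,0,0,-8],[4,32,40,0,0,0,-17],[4,48,61,0,0,0,-26],[4,65,81,0,0,0,-34],[4,81,101,0,0,0,-43]]]'

```text
time: 49.32
tool_pos: [609.5, 23.5, 278.8]
tcp_rot: [180.0, -0.1, 178.4]
ft_force: [-0.9, 0.2, -2.7]
finger_gap: 8.4
```

>>> carry_out --commands '[[[4,0,0,0,0,0,0],[4,0,0,0,0,0,0],[4,0,0,33,0,0,0],[4,0,0,65,0,0,0],[4,0,0,98,0,0,0]]]'

```text
time: 49.95
tool_pos: [609.9, 21.4, 181.1]
tcp_rot: [-180.0, -0.0, 177.9]
ft_force: [-0.3, -0.3, -3.8]
finger_gap: 8.8
```

>>> carry_out --commands '[[[4,0,0,32,0,0,0],[4,0,0,37,0,0,0],[4,0,0,42,0,0,0],[4,0,0,54,0,0,0],[4,0,0,65,0,0,0]]]'

```text
time: 50.58
tool_pos: [610.6, 22.5, 117.5]
tcp_rot: [-180.0, 0.1, 178.1]
ft_force: [-1.0, 0.5, -4.4]
finger_gap: 8.5
```

>>> carry_out --commands '[[[4,0,0,11,0,0,0],[4,0,0,22,0,0,0],[4,0,0,22,0,0,0],[4,0,0,22,0,0,0]]]'

```text
time: 51.08
tool_pos: [610.4, 22.5, 95.4]
tcp_rot: [-180.0, 0.0, 178.1]
ft_force: [1.2, 0.1, -1.2]
finger_gap: 8.0
```

>>> carry_out --commands '[[[30,0,0,0,0,0,0],[30,0,0,0,0,0,0],[30,0,0,0,0,0,0],[30,0,0,-40,0,0,0],[30,0,0,-80,0,0,0]]]'

```text
time: 51.7
tool_pos: [609.4, 22.6, 175.5]
tcp_rot: [180.0, -0.1, 178.1]
ft_force: [0.6, -0.2, 0.2]
finger_gap: 29.9
```

>>> carry_out --commands '[[[30,0,0,-45,0,0,0],[30,0,-45,-45,0,0,0],[30,0,-90,-45,0,0,0],[30,0,-130,-45,0,0,0],[30,0,-130,-45,0,0,0]]]'

```text
time: 52.32
tool_pos: [605.4, -110.1, 220.3]
tcp_rot: [-180.0, 0.0, 177.9]
ft_force: [-0.7, 0.5, 0.8]
finger_gap: 29.8
```

```bash
python3 - <<'E'
import json
json.dump([610.2-4.3,22.6-130,95.3+125,178.1],open("pose.json","w"))
from bail import *
a=viewer.snapshot("top"); m=cv2.inRange(cv2.cvtColor(a,cv2.COLOR_RGB2HSV),(0,200,80),(6,255,255)); yellow(a)
p=[(255+np.where(m[row,255:340])[0].mean(),row) for row in(220,225,230)]
bail(-1,p)
crop("top","t4",120,190,330,160,2.4,a[:,:,::-1])
E
python3 plan.py
```

```text
[184 229   8  19 111] [187.56756757 237.63063063] ((187.5398406982422, 237.90267944335938), (6.252786159515381, 17.960132598876953), 3.814074993133545)
[212 234   7  19  98] [214.70408163 243.14285714] ((214.691162109375, 243.0146942138672), (5.522148132324219, 18.023677825927734), 4.39870548248291)
[236 236   6  18  86] [238.79069767 244.36046512] ((238.8197784423828, 244.52284240722656), (4.844799518585205, 17.17053985595703), 4.085616588592529)
[266 237   5  18  73] [267.93150685 245.20547945] ((268.0, 245.5), (17.0, 4.0), 90.0)
[436 300  15  16 173] [442.74566474 307.50867052] ((443.0, 307.5), (15.0, 14.0), 90.0)
0 [nan nan nan] 10 [nan nan nan] 20 [nan nan nan] 30 [nan nan nan] 40 [nan nan nan] 50 [nan nan nan] 60 [nan nan nan] 70 [nan nan nan] 80 [nan nan nan] 90 [nan nan nan] 100 [nan nan nan] 110 [nan nan nan] 120 [nan nan nan] 130 [nan nan nan] 140 [nan nan nan] 150 [nan nan nan] 160 [nan nan nan] 
t 52.4 tcp [ 605.5 -108.5  220.2] yaw 177.9 cmd [ 605.9 -107.4  220.3  178.1] F [-0.1 -0.3 -0.5] gap 29.8
end [ 605.9 -107.4  220.3  178.1]<stdin>:5: RuntimeWarning: Mean of empty slice.
  ret = ret.dtype.type(ret / rcount)
```

View pics/t4.png

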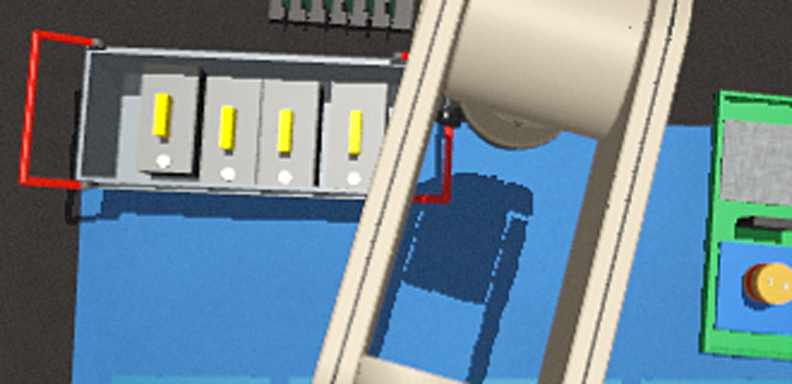

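All four cases lie in the tote, and the right bail is still out at crop (448,165). I'll swing it in with the reverse arc.

>>> carry_out --commands '[[[36,0,18,0,0,0,0],[36,0,37,0,0,0,0],[36,0,37,0,0,0,0],[36,0,37,35,0,0,0],[36,0,37,68,0,0,0]]]' --grip_force 20

```text
time: 53.0
tool_pos: [607.4, -69.5, 152.0]
tcp_rot: [-180.0, 0.1, 178.2]
ft_force: [-0.1, -0.0, -0.4]
finger_gap: 36.1
```

>>> carry_out --commands '[[[36,0,0,0,0,0,0],[0,0,0,0,0,0,0],[0,0,0,0,0,0,0],[0,0,0,0,0,0,0],[0,0,0,0,0,0,0]]]'

```text
time: 53.62
tool_pos: [607.9, -67.8, 153.4]
tcp_rot: [179.8, 0.1, 178.2]
ft_force: [2.2, 10.6, -4.8]
finger_gap: 6.8
```

>>> carry_out --commands '[[[0,0,0,0,0,0,0]]]'

```text
time: 53.75
tool_pos: [607.9, -67.7, 153.4]
tcp_rot: [179.8, 0.1, 178.2]
ft_force: [3.2, 11.4, -6.2]
finger_gap: 6.5
```

>>> carry_out --commands '[[[0,0,11,-12,0,0,0],[0,0,27,-22,0,0,0],[0,0,46,-26,0,0,0],[0,0,65,-23,0,0,0],[0,0,82,-13,0,0,0]]]'

```text
time: 54.38
tool_pos: [612.4, 13.6, 172.9]
tcp_rot: [179.9, 0.5, 178.1]
ft_force: [-8.2, 7.5, 14.9]
finger_gap: 6.7
```

>>> carry_out --commands '[[[0,0,12,15,0,0,0],[0,0,17,28,0,0,0],[0,0,19,41,0,0,0],[0,0,19,43,0,0,0],[0,0,19,43,0,0,0]]]'

```text
time: 55.0
tool_pos: [612.7, 37.3, 125.3]
tcp_rot: [179.5, 0.3, 178.3]
ft_force: [4.2, 28.6, 1.0]
finger_gap: 6.8
```

>>> carry_out --commands '[[[0,0,0,0,0,0,0],[24,0,0,0,0,0,0],[24,0,0,0,0,0,0],[24,0,0,-20,0,0,0],[24,0,0,-50,0,0,0]]]'

```text
time: 55.62
tool_pos: [609.9, 30.0, 173.3]
tcp_rot: [-180.0, -0.1, 178.0]
ft_force: [-0.3, -0.1, 0.2]
finger_gap: 23.7
```

>>> carry_out --commands '[[[0,0,0,0,0,0,0],[0,0,0,0,0,0,0],[0,0,0,0,0,0,0],[0,0,0,0,0,0,0]]]'

```text
time: 56.12
tool_pos: [609.8, 30.5, 171.4]
tcp_rot: [-180.0, -0.1, 178.1]
ft_force: [0.6, -0.5, 0.6]
finger_gap: -0.1
```

```bash
python3 - <<'E'
import json
json.dump([605.9+1.2+3.3,-107.4+37+82+19,220.3-68+13-43+50,178.1],open("pose.json","w"))
E
python3 plan.py
```

```text
t 56.1 tcp [609.8  30.5 171.4] yaw 178.1 cmd [610.4  30.6 172.3 178.1] F [ 0.6 -0.5  0.6] gap -0.1
end [610.4  30.6 172.3 178.1]
```

>>> carry_out --commands '[[[0,0,4,0,0,0,0],[0,0,4,10,0,0,0],[0,0,4,20,0,0,0],[0,0,4,24,0,0,0],[0,0,4,24,0,0,0]]]'

```text
time: 56.75
tool_pos: [610.2, 34.6, 147.8]
tcp_rot: [-180.0, -0.0, 178.1]
ft_force: [-0.3, 0.1, -0.1]
finger_gap: -0.0
```

>>> carry_out --commands '[[[0,0,0,2,0,0,0],[0,0,0,2,0,0,0]]]'

```text
time: 57.0
tool_pos: [610.7, 34.5, 146.9]
tcp_rot: [-180.0, 0.0, 178.1]
ft_force: [-1.4, 0.3, 3.7]
finger_gap: 0.2
```

>>> carry_out --commands '[[[0,0,0,2,0,0,0],[0,0,0,2,0,0,0]]]'

```text
time: 57.25
tool_pos: [610.9, 34.6, 146.6]
tcp_rot: [-180.0, 0.1, 178.1]
ft_force: [-8.1, 1.0, 14.2]
finger_gap: 0.2
```

```bash
python3 - <<'E'
from h import *
np.set_printoptions(precision=1,suppress=True)
print(px2w("top",[(187.57,237.6),(214.7,243.1),(238.8,244.4),(267.9,245.2)],97)[:,:2])
E
```

```text
[[622.4 203.2]
 [610.5 140.7]
 [608.3  85.5]
 [607.3  18.7]]
```

Pressing on the right bar met firm contact at TCP 147 mm, so the bar's top is at 128 mm and it is fully in. Comparing the fins with the placed TCPs, the camera reads about (-3.5, -4.3) mm off near the tote, so its true centre is about (616.5, 122.7). The left bail is next.

```bash
python3 - <<'E'
import json
json.dump([610.5,34.6,144.3,178.1],open("pose.json","w"))
E
python3 plan.py "610.5 34.6 230 178.1 0 2" "622.5 314.5 230 178.1 40" "622.5 314.5 230 178.1 40 1" "622.5 314.5 150 178.1 40 3" "622.5 314.5 150 178.1 40 1" "622.5 314.5 150 178.1 0 6"
```

```text
t 57.2 tcp [610.9  34.6 146.6] yaw 178.1 cmd [610.5  34.6 144.3 178.1] F [-8.1  1.  14.2] gap 0.2
[[[0,0,0,-43,0,0,0],[0,0,0,-86,0,0,0],[40,0,40,-86,0,0,0],[40,-1,80,-86,0,0,0],[40,-1,120,-86,0,0,0]]]
[[[40,-1,40,0,0,0,0],[40,-1,80,0,0,0,0],[40,-1,120,0,0,0,0],[40,-2,160,0,0,0,0],[40,-2,160,0,0,0,0]]]
[[[40,0,0,27,0,0,0],[40,0,0,54,0,0,0],[40,0,0,80,0,0,0],[40,0,0,80,0,0,0],[0,0,0,80,0,0,0]]]
[[[0,0,0,0,0,0,0],[0,0,0,0,0,0,0],[0,0,0,0,0,0,0],[0,0,0,0,0,0,0],[0,0,0,0,0,0,0]]]
end [622.8 314.3 150.3 178.1]
```

>>> carry_out --commands '[[[0,0,0,-43,0,0,0],[0,0,0,-86,0,0,0],[40,0,40,-86,0,0,0],[40,-1,80,-86,0,0,0],[40,-1,120,-86,0,0,0]]]'

```text
time: 57.88
tool_pos: [615.6, 155.5, 230.3]
tcp_rot: [180.0, 0.0, 178.0]
ft_force: [-0.0, -0.1, -0.8]
finger_gap: 39.9
```

>>> carry_out --commands '[[[40,-1,40,0,0,0,0],[40,-1,80,0,0,0,0],[40,-1,120,0,0,0,0],[40,-2,160,0,0,0,0],[40,-2,160,0,0,0,0]]]'

```text
time: 58.5
tool_pos: [622.1, 317.2, 229.5]
tcp_rot: [180.0, -0.0, 178.3]
ft_force: [0.7, -0.2, -0.8]
finger_gap: 39.8
```

>>> carry_out --commands '[[[40,0,0,27,0,0,0],[40,0,0,54,0,0,0],[40,0,0,80,0,0,0],[40,0,0,80,0,0,0],[0,0,0,80,0,0,0]]]'

```text
time: 59.12
tool_pos: [623.5, 313.9, 151.5]
tcp_rot: [180.0, 0.1, 178.0]
ft_force: [-0.8, -0.3, -0.2]
finger_gap: 22.7
```

>>> carry_out --commands '[[[0,0,0,0,0,0,0],[0,0,0,0,0,0,0],[0,0,0,0,0,0,0],[0,0,0,0,0,0,0],[0,0,0,0,0,0,0]]]'

```text
time: 59.75
tool_pos: [623.7, 312.9, 151.1]
tcp_rot: [-179.9, 0.1, 178.0]
ft_force: [2.7, -5.1, -3.7]
finger_gap: 7.3
```

>>> carry_out --commands '[[[0,0,-14,-16,0,0,0],[0,0,-31,-25,0,0,0],[0,0,-49,-29,0,0,0],[0,0,-68,-26,0,0,0],[0,0,-85,-16,0,0,0]]]'

```text
time: 60.38
tool_pos: [621.0, 229.4, 167.8]
tcp_rot: [179.9, 0.2, 178.1]
ft_force: [7.2, 8.3, -9.5]
finger_gap: 7.0
```

>>> carry_out --commands '[[[0,0,-12,15,0,0,0],[0,0,-17,28,0,0,0],[0,0,-19,41,0,0,0],[0,0,-19,43,0,0,0],[0,0,-19,43,0,0,0]]]'

```text
time: 61.0
tool_pos: [620.7, 211.6, 126.7]
tcp_rot: [179.8, 0.2, 178.1]
ft_force: [-2.0, 5.5, 12.1]
finger_gap: 6.9
```

>>> carry_out --commands '[[[0,0,0,0,0,0,0],[24,0,0,0,0,0,0],[24,0,0,0,0,0,0],[24,0,0,-20,0,0,0],[24,0,0,-50,0,0,0]]]'

```text
time: 61.62
tool_pos: [618.5, 210.0, 173.4]
tcp_rot: [-180.0, -0.1, 178.1]
ft_force: [1.1, -0.2, -0.1]
finger_gap: 23.8
```

>>> carry_out --commands '[[[0,0,0,0,0,0,0],[0,0,0,0,0,0,0],[0,0,0,0,0,0,0],[0,0,0,0,0,0,0]]]'

```text
time: 62.12
tool_pos: [618.8, 210.3, 172.2]
tcp_rot: [-180.0, -0.1, 178.1]
ft_force: [0.3, 0.6, -0.3]
finger_gap: -0.4
```

>>> carry_out --commands '[[[0,0,0,15,0,0,0],[0,0,0,25,0,0,0],[0,0,0,27,0,0,0],[0,0,0,27,0,0,0]]]'

```text
time: 62.62
tool_pos: [618.9, 210.3, 146.7]
tcp_rot: [-180.0, -0.1, 178.1]
ft_force: [-6.4, -1.0, 9.5]
finger_gap: 0.1
```

Both bars give firm contact at TCP 147 mm, so both bails are in. Next I retreat, re-measure the carrier and check the tote.

```bash
python3 - <<'E'
import json
json.dump([618.6,210.3,146.3,178.1],open("pose.json","w"))
E
python3 plan.py "618.6 210.3 240 178.1 0 2" "560 -90 240 130 34" "520 -250 240 100 34"
```

```text
t 62.6 tcp [618.9 210.3 146.7] yaw 178.1 cmd [618.6 210.3 146.3 178.1] F [-6.4 -1.   9.5] gap 0.1
[[[0,0,0,-47,0,0,0],[0,0,0,-94,0,0,0],[34,7,-43,-94,0,0,7],[34,14,-86,-94,0,0,14],[34,21,-129,-94,0,0,21]]]
[[[34,-9,-43,0,0,0,6],[34,-18,-86,0,0,0,13],[34,-27,-129,0,0,0,20],[34,-36,-171,0,0,0,27],[34,-43,-212,0,0,0,35]]]
[[[34,-28,-30,0,0,0,7],[34,-57,-60,0,0,0,15],[34,-86,-90,0,0,0,22]]]
end [ 519.9 -250.6  240.3  100.1]
```

>>> carry_out --commands '[[[0,0,0,-47,0,0,0],[0,0,0,-94,0,0,0],[34,7,-43,-94,0,0,7],[34,14,-86,-94,0,0,14],[34,21,-129,-94,0,0,21]]]'

```text
time: 63.25
tool_pos: [593.3, 81.1, 239.2]
tcp_rot: [-180.0, -0.1, 156.9]
ft_force: [0.1, -0.8, -0.6]
finger_gap: 33.9
```

>>> carry_out --commands '[[[34,-9,-43,0,0,0,6],[34,-18,-86,0,0,0,13],[34,-27,-129,0,0,0,20],[34,-36,-171,0,0,0,27],[34,-43,-212,0,0,0,35]]]'

```text
time: 63.88
tool_pos: [550.3, -131.2, 239.2]
tcp_rot: [-180.0, -0.0, 121.8]
ft_force: [0.1, -0.3, -0.4]
finger_gap: 34.2
```

>>> carry_out --commands '[[[34,-28,-30,0,0,0,7],[34,-57,-60,0,0,0,15],[34,-86,-90,0,0,0,22]]]'

```text
time: 64.25
tool_pos: [519.7, -251.6, 239.2]
tcp_rot: [-180.0, -0.0, 99.8]
ft_force: [0.9, 0.3, -0.5]
finger_gap: 33.9
```

```bash
python3 - <<'E'
from h import *
a=viewer.snapshot("top"); yellow(a)
t=cv2.resize(a[220:350,395:475],None,fx=4,fy=4,interpolation=2); u=cv2.resize(a[195:285,120:320],None,fx=2.2,fy=2.2,interpolation=2)
o=np.zeros((520,770,3),np.uint8); o[:520,:320]=t; o[:198,325:765]=u
s=viewer.snapshot("side")[200:420,140:350]; o[200:520,325:630]=cv2.resize(s,(305,320))
cv2.imwrite("pics/car.png",o[:,:,::-1])
E
```

```text
[184 229   8  19 117] [187.4017094  237.75213675] ((187.3176727294922, 237.87057495117188), (6.5958991050720215, 17.94698143005371), 4.39870548248291)
[212 235   7  18  95] [214.78947368 243.42105263] ((214.75379943847656, 243.44668579101562), (5.414775371551514, 17.17053985595703), 4.085616588592529)
[237 236   5  18  84] [238.85714286 244.21428571] ((239.0, 244.5), (17.0, 4.0), 90.0)
[266 237   5  18  70] [268.01428571 245.25714286] ((268.006103515625, 245.44512939453125), (3.8651037216186523, 17.22732162475586), 6.34019136428833)
[435 305  16  11 101] [442.11881188 310.6039604 ] ((442.05889892578125, 310.7647399902344), (15.522278785705566, 9.216353416442871), 14.03624439239502)
```

View pics/car.png

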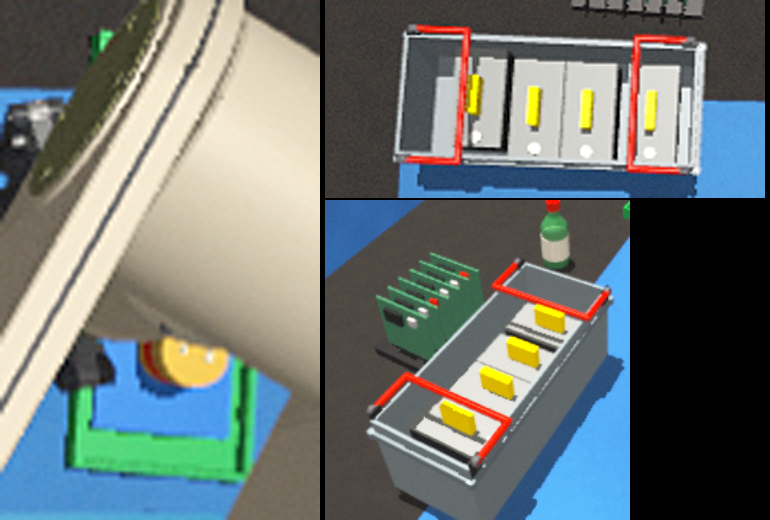

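```bash
python3 - <<'E'
from h import *
np.set_printoptions(precision=1,suppress=True)
def fins(n,lim):
    a=viewer.snapshot(n); m=cv2.inRange(cv2.cvtColor(a,cv2.COLOR_RGB2HSV),(22,150,100),(35,255,255)); m[:,lim:]=0
    k,l,st,ce=cv2.connectedComponentsWithStats(m); return np.array([ce[i] for i in range(1,k) if st[i,4]>30])
t=fins("top",300); s=fins("side",360)
t=t[np.argsort(t[:,0])]; s=s[np.argsort(-s[:,1])]; print(t,s)
for p,q in zip(t,s):
    best=min(((np.linalg.norm((px2w("top",[p],z)-px2w("side",[q],z))[0]),z,px2w("top",[p],z)[0]) for z in range(40,160)),key=lambda b:b[0]); print(best)
E
python3 plan.py "525.5 -400 240 85.2 34" "525.5 -400 240 85.2 34 2" "525.5 -400 110 85.2 34 4"  "525.5 -400 46 85.2 34 4" "525.5 -400 46 85.2 34 1"
```

```text
[[187.4 237.8]
 [214.8 243.4]
 [238.9 244.2]
 [268.  245.4]] [[231.1 349.6]
 [258.1 325.1]
 [276.  303.7]
 [294.4 281. ]]
(np.float64(0.6149413096307113), 81, array([624.2, 207.4,  81. ]))
(np.float64(0.6490405246972512), 81, array([611.7, 143.4,  81. ]))
(np.float64(0.7396551153359753), 82, array([610.5,  87.3,  82. ]))
(np.float64(0.39376906273673046), 82, array([608.6,  19.4,  82. ]))
t 64.5 tcp [ 520.  -250.8  239.3] yaw 100.0 cmd [ 519.9 -250.6  240.3  100.1] F [ 0.4  0.2 -0.8] gap 34.1
[[[34,-37,-5,0,0,0,4],[34,-74,-10,0,0,0,7],[34,-111,-16,0,0,0,11],[34,-148,-21,0,0,0,15],[34,-148,-21,0,0,0,15]]]
[[[34,0,0,0,0,0,0],[34,0,0,33,0,0,0],[34,0,0,65,0,0,0],[34,0,0,98,0,0,0],[34,0,0,130,0,0,0]]]
[[[34,0,0,16,0,0,0],[34,0,0,32,0,0,0],[34,0,0,48,0,0,0],[34,0,0,64,0,0,0],[34,0,0,64,0,0,0]]]
end [ 525.2 -400.    46.3   85.1]
```

All four fins triangulate to the same height (81–82 mm), so every case sits flat. Now the carrier's handle.

>>> carry_out --commands '[[[34,-37,-5,0,0,0,4],[34,-74,-10,0,0,0,7],[34,-111,-16,0,0,0,11],[34,-148,-21,0,0,0,15],[34,-148,-21,0,0,0,15]]]' --grip_force 30

```text
time: 65.08
tool_pos: [525.8, -400.7, 239.2]
tcp_rot: [-180.0, -0.0, 85.1]
ft_force: [-0.8, 0.4, -0.2]
finger_gap: 33.6
```

>>> carry_out --commands '[[[34,0,0,0,0,0,0],[34,0,0,33,0,0,0],[34,0,0,65,0,0,0],[34,0,0,98,0,0,0],[34,0,0,130,0,0,0]]]'

```text
time: 65.7
tool_pos: [526.3, -397.9, 109.5]
tcp_rot: [180.0, -0.0, 85.3]
ft_force: [1.3, -0.4, -0.1]
finger_gap: 33.7
```

>>> carry_out --commands '[[[34,0,0,16,0,0,0],[34,0,0,32,0,0,0],[34,0,0,48,0,0,0],[34,0,0,64,0,0,0],[34,0,0,64,0,0,0]]]'

```text
time: 66.32
tool_pos: [524.8, -399.1, 44.4]
tcp_rot: [-179.9, -0.1, 85.1]
ft_force: [0.2, 0.2, -0.1]
finger_gap: 33.8
```

>>> carry_out --commands '[[[4,0,0,0,0,0,0],[4,0,0,0,0,0,0],[4,0,0,0,0,0,0],[4,0,0,0,0,0,0],[4,0,0,0,0,0,0]]]'

```text
time: 66.95
tool_pos: [526.1, -400.4, 47.2]
tcp_rot: [179.9, 0.1, 85.1]
ft_force: [-0.5, -1.1, 3.9]
finger_gap: 10.1
```

>>> carry_out --commands '[[[4,0,0,0,0,0,0],[4,0,0,0,0,0,0],[4,0,0,-3,0,0,0],[4,0,0,-7,0,0,0],[4,0,0,-12,0,0,0]]]' --grip_force 120

```text
time: 67.58
tool_pos: [525.0, -399.1, 57.2]
tcp_rot: [-179.9, -0.1, 85.1]
ft_force: [0.6, -0.4, -8.0]
finger_gap: 8.5
```

```bash
python3 fz.py; python3 -c "
from bench import r;s=r.sense();print(s['tool_pos'],s['tcp_rot'],s['finger_gap'],s['wrist_torque'])
from h import *
b=viewer.snapshot('side');crop('side','lift',320,120,180,140,4.2,b[:,:,::-1])"
```

```text
F [ 0.31119112 -0.13655582 -7.35600254]
[ 525.59348383 -399.80262346   58.07707386] [-1.79984450e+02 -9.55651713e-03  8.50780083e+01] 8.244713819279776 [ 0.01078751 -0.22018868 -0.00198562]
```

View pics/lift.png

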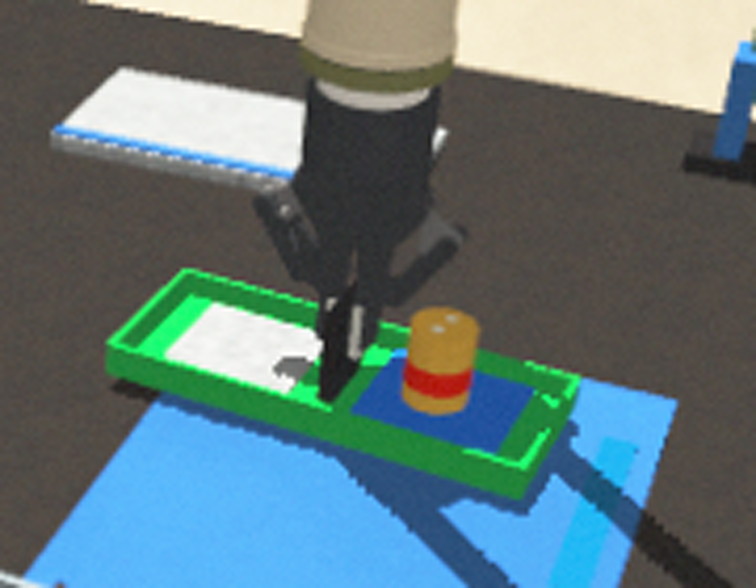

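The carrier is lifted level with the transformer upright aboard (7.4 N in total). I'll carry it slowly to the tote.

```bash
python3 - <<'E'
import json
json.dump([525.2,-400,58.3,85.1],open("pose.json","w"))
E
python3 plan.py "525.2 -400 235 85.1 4 7" "525.2 -400 235 85.1 4 1" "555 -380 235 90 4 2" "616.5 122.7 235 178.1 4 20" "616.5 122.7 235 178.1 4 5" "616.5 122.7 190 178.1 4 5" "616.5 122.7 178 178.1 4 3" "616.5 122.7 178 178.1 4 2"
```

```text
t 67.9 tcp [ 525.6 -399.8   58. ] yaw 85.1 cmd [ 525.2 -400.    58.3   85.1] F [ 0.4 -0.4 -7.5] gap 8.8
[[[4,0,0,-25,0,0,0],[4,0,0,-50,0,0,0],[4,0,0,-76,0,0,0],[4,0,0,-101,0,0,0],[4,0,0,-126,0,0,0]]]
[[[4,0,0,-25,0,0,0],[4,0,0,-51,0,0,0],[4,0,0,-51,0,0,0],[4,11,14,-51,0,0,-2],[4,22,28,-51,0,0,-5]]]
[[[4,26,3,0,0,0,-4],[4,51,6,0,0,0,-9],[4,76,9,0,0,0,-13],[4,101,12,0,0,0,-18],[4,126,16,0,0,0,-22]]]
[[[4,22,12,0,0,0,-4],[4,45,24,0,0,0,-9],[4,67,37,0,0,0,-13],[4,89,49,0,0,0,-18],[4,111,61,0,0,0,-22]]]
[[[4,16,20,0,0,0,-4],[4,32,40,0,0,0,-9],[4,48,59,0,0,0,-13],[4,63,79,0,0,0,-18],[4,79,99,0,0,0,-22]]]
[[[4,8,24,0,0,0,-4],[4,15,48,0,0,0,-9],[4,23,73,0,0,0,-13],[4,30,97,0,0,0,-18],[4,37,121,0,0,0,-22]]]
[[[4,0,0,0,0,0,0],[4,0,0,0,0,0,0],[4,0,0,0,0,0,0],[4,0,0,0,0,0,0],[4,0,0,0,0,0,0]]]
[[[4,0,0,9,0,0,0],[4,0,0,18,0,0,0],[4,0,0,27,0,0,0],[4,0,0,36,0,0,0],[4,0,0,45,0,0,0]]]
[[[4,0,0,4,0,0,0],[4,0,0,8,0,0,0],[4,0,0,12,0,0,0],[4,0,0,12,0,0,0],[4,0,0,12,0,0,0]]]
end [616.8 122.6 178.3 178.1]
```

>>> carry_out --commands '[[[4,0,0,-25,0,0,0],[4,0,0,-50,0,0,0],[4,0,0,-76,0,0,0],[4,0,0,-101,0,0,0],[4,0,0,-126,0,0,0]]]'

```text
time: 68.55
tool_pos: [525.6, -399.7, 184.9]
tcp_rot: [-180.0, -0.0, 85.1]
ft_force: [0.1, -0.0, -7.9]
finger_gap: 8.8
```

>>> carry_out --commands '[[[4,0,0,-25,0,0,0],[4,0,0,-51,0,0,0],[4,0,0,-51,0,0,0],[4,11,14,-51,0,0,-2],[4,22,28,-51,0,0,-5]]]'

```text
time: 69.18
tool_pos: [555.8, -379.1, 233.1]
tcp_rot: [-179.9, -0.1, 90.2]
ft_force: [-0.1, -0.0, -7.9]
finger_gap: 8.5
```

>>> carry_out --commands '[[[4,26,3,0,0,0,-4],[4,51,6,0,0,0,-9],[4,76,9,0,0,0,-13],[4,101,12,0,0,0,-18],[4,126,16,0,0,0,-22]]]'

```text
time: 69.8
tool_pos: [571.6, -252.4, 234.6]
tcp_rot: [-180.0, -0.0, 112.4]
ft_force: [-0.2, -0.5, -6.7]
finger_gap: 8.6
```

>>> carry_out --commands '[[[4,22,12,0,0,0,-4],[4,45,24,0,0,0,-9],[4,67,37,0,0,0,-13],[4,89,49,0,0,0,-18],[4,111,61,0,0,0,-22]]]'

```text
time: 70.42
tool_pos: [586.2, -126.6, 234.7]
tcp_rot: [-180.0, -0.0, 134.4]
ft_force: [-0.1, 0.4, -7.6]
finger_gap: 8.6
```

>>> carry_out --commands '[[[4,16,20,0,0,0,-4],[4,32,40,0,0,0,-9],[4,48,59,0,0,0,-13],[4,63,79,0,0,0,-18],[4,79,99,0,0,0,-22]]]'

```text
time: 71.05
tool_pos: [602.1, -1.0, 234.7]
tcp_rot: [-180.0, -0.0, 156.4]
ft_force: [-0.6, -0.1, -7.1]
finger_gap: 8.9
```

>>> carry_out --commands '[[[4,8,24,0,0,0,-4],[4,15,48,0,0,0,-9],[4,23,73,0,0,0,-13],[4,30,97,0,0,0,-18],[4,37,121,0,0,0,-22]]]'

```text
time: 71.68
tool_pos: [617.1, 124.6, 234.6]
tcp_rot: [180.0, -0.1, 178.4]
ft_force: [0.2, -0.7, -7.5]
finger_gap: 8.6
```

>>> carry_out --commands '[[[4,0,0,0,0,0,0],[4,0,0,0,0,0,0],[4,0,0,0,0,0,0],[4,0,0,0,0,0,0],[4,0,0,0,0,0,0]]]'

```text
time: 72.3
tool_pos: [617.6, 122.2, 235.4]
tcp_rot: [-180.0, 0.0, 178.0]
ft_force: [-0.3, -0.7, -7.9]
finger_gap: 8.9
```

>>> carry_out --commands '[[[4,0,0,9,0,0,0],[4,0,0,18,0,0,0],[4,0,0,27,0,0,0],[4,0,0,36,0,0,0],[4,0,0,45,0,0,0]]]'

```text
time: 72.92
tool_pos: [617.4, 122.7, 189.5]
tcp_rot: [-180.0, -0.0, 178.1]
ft_force: [-0.6, -1.2, -6.8]
finger_gap: 8.7
```

```bash
python3 - <<'E'
from h import *
s=r.sense(); print(s["tool_pos"],s["tcp_rot"],s["ft_force"])
a=viewer.snapshot("top"); b=viewer.snapshot("side")
o=np.zeros((470,790,3),np.uint8); o[:440,:340]=cv2.resize(b[160:420,140:340],(340,440)); o[:300,350:770]=cv2.resize(a[180:300,120:288],None,fx=2.5,fy=2.5,interpolation=2)
cv2.imwrite("pics/st.png",o[:,:,::-1])
E
```

```text
[617.41935803 122.68090448 189.48007396] [-1.79995749e+02 -1.90868255e-02  1.78081731e+02] [-0.57273625 -1.1993872  -6.80828073]
```

View pics/st.png

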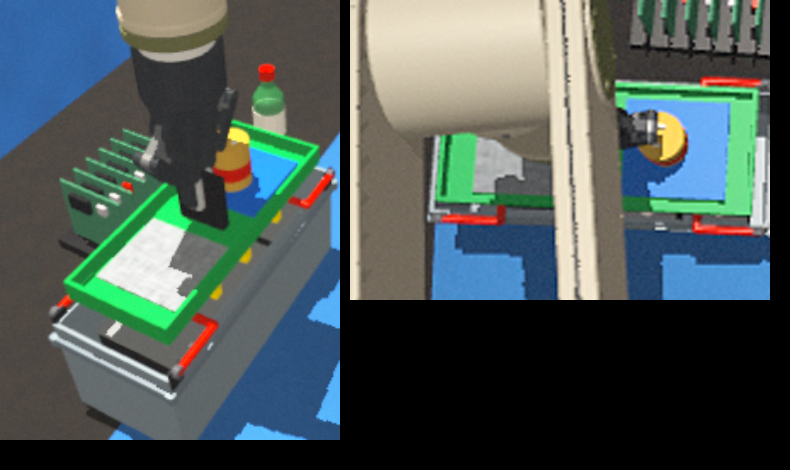

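The carrier hovers aligned and centred over the tote. Lower it and release.

>>> carry_out --commands '[[[4,0,0,4,0,0,0],[4,0,0,8,0,0,0],[4,0,0,11,0,0,0],[4,0,0,13,0,0,0],[4,0,0,15,0,0,0]]]'

```text
time: 73.65
tool_pos: [617.6, 122.7, 175.3]
tcp_rot: [180.0, 0.0, 178.1]
ft_force: [-0.0, 2.3, -2.9]
finger_gap: 8.5
```

>>> carry_out --commands '[[[4,0,0,0,0,0,0],[4,0,0,1,0,0,0],[4,0,0,1,0,0,0]]]'

```text
time: 74.03
tool_pos: [617.8, 122.7, 175.3]
tcp_rot: [180.0, 0.1, 178.1]
ft_force: [-3.8, 0.3, 1.0]
finger_gap: 8.4
```

```bash
python3 fz.py; python3 -c "
from bench import r;s=r.sense();print(s['tool_pos'],s['tcp_rot'],s['wrist_torque'])"
```

```text
F [-4.41144622  0.54514499  2.78587858]
[617.79905268 122.75369569 175.18038457] [1.79991089e+02 5.18090695e-02 1.78081712e+02] [ 0.08568543  0.78177518 -0.04637655]
```

Weight is fully on the bars. Release and retreat upward.

>>> carry_out --commands '[[[20,0,0,0,0,0,0],[28,0,0,0,0,0,0],[28,0,0,0,0,0,0],[28,0,0,-10,0,0,0],[28,0,0,-25,0,0,0]]]' --grip_force 30

```text
time: 74.95
tool_pos: [617.4, 122.6, 199.9]
tcp_rot: [-180.0, -0.0, 178.1]
ft_force: [0.5, -0.9, 0.4]
finger_gap: 28.2
```

>>> carry_out --commands '[[[28,0,0,-40,0,0,0],[28,0,0,-80,0,0,0],[28,0,0,-120,0,0,0],[28,0,0,-120,0,0,0]]]'

```text
time: 75.45
tool_pos: [619.5, 122.9, 326.2]
tcp_rot: [179.9, 0.6, 178.1]
ft_force: [0.5, 0.3, 0.3]
finger_gap: 28.4
```

>>> carry_out --commands '[[[28,0,-50,0,0,0,0],[28,0,-100,0,0,0,0],[28,0,-150,0,0,0,0],[28,0,-200,0,0,0,0],[28,0,-250,0,0,0,0]]]'

```text
time: 76.08
tool_pos: [608.8, -128.7, 319.5]
tcp_rot: [-180.0, 0.0, 178.1]
ft_force: [0.6, 0.3, -0.3]
finger_gap: 27.9
```

>>> carry_out --commands '[[[28,0,-50,0,0,0,0],[28,0,-100,0,0,0,0],[28,0,-100,0,0,0,0]]]'

```text
time: 76.45
tool_pos: [604.8, -230.8, 318.8]
tcp_rot: [-180.0, -0.1, 177.8]
ft_force: [0.4, 1.0, -1.1]
finger_gap: 27.7
```

```bash
python3 - <<'E'
from h import *
s=r.sense(); print(s["time"],s["tool_pos"],s["ft_force"])
a=viewer.snapshot("top"); b=viewer.snapshot("side")
o=np.zeros((560,790,3),np.uint8); o[:440,:340]=cv2.resize(b[160:420,140:340],(340,440)); o[:360,345:790]=cv2.resize(a[180:300,120:320],(445,360))[:,:,:] if 0 else np.pad(cv2.resize(a[190:290,120:320],(445,222),interpolation=2),((0,138),(0,0),(0,0)))
cv2.imwrite("pics/fin.png",o[:440,:,::-1])
g=cv2.inRange(cv2.cvtColor(a,cv2.COLOR_RGB2HSV),(55,90,60),(80,255,255)); g[:190]=0;g[290:]=0;g[:,:130]=0;g[:,330:]=0
ys,xs=np.where(g); R=cv2.minAreaRect(np.c_[xs,ys].astype(np.float32)); w=px2w("top",cv2.boxPoints(R),150)[:,:2]
print("carrier",R,w.mean(0),np.linalg.norm(w[0]-w[1]),np.linalg.norm(w[1]-w[2]))
E
```

```text
76.45 [ 604.81739713 -230.77127941  318.77341924] [ 0.44213941  0.95957932 -1.12726306]
carrier ((220.11546325683594, 225.45977783203125), (125.87003326416016, 76.55731201171875), 2.6025619506835938) [644.14057063 120.40996511] 169.39536123497115 277.96475624247415
```

View pics/fin.png

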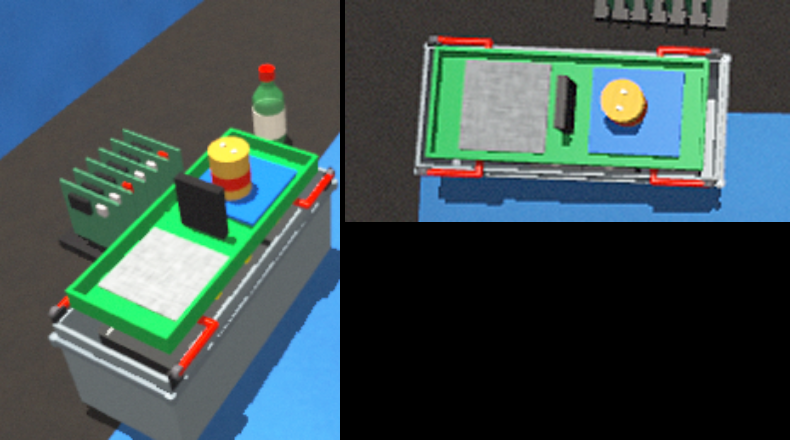

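The carrier rests on both bail bars with the transformer upright on the plate. Its rim corners in the crop are at about (434,46), (711,58), (704,172) and (426,160); I'll check those against the tote before handing in.

```bash
python3 - <<'E'
from h import *
np.set_printoptions(precision=1,suppress=True)
P=np.array([(434,46),(711,58),(704,172),(426,160)]);w=px2w("top",(P-[345,0])/2.225+[120,190],150)[:,:2]
d=w.mean(0)-[613.4,118.4]; l=w[0]-w[1]
print("size",np.linalg.norm(l),np.linalg.norm(w[0]-w[3]),"offset from tote (visual)",d,"ang",np.degrees(np.arctan2(l[1],l[0])))
E
```

```text
size 273.0220751468524 112.61517759067597 offset from tote (visual) [ 0.3 -0. ] ang 88.32425791032068
```

```bash
python3 -c "
from bench import r
print(r.hand_in(), r.sense()['time'])"
```

```text
the job is handed in; nothing more can be done
the job is handed in; nothing more can be done
```

The job is done and handed in at about 76 s; no verdict was reported.

- **Transformer:** hefting gave 3.3, 3.3 and 6.9 N, and the fourth case later weighed 3.7 N. I opened the 6.9 N case, stood its transformer on the blue plate, shut the lid and laid all four cases across the tote. I then swung both bails in and stacked the carrier on them.
- **Last checks:**
  - All four fins sit at the same height (81–82 mm), so the cases are flat.
  - Both bail bars gave firm contact at about 128 mm, so they are fully in.
  - The carrier is 0.3 mm off the tote's centre and lined up to within a degree or so.
  - In the last pictures the carrier looks level and the transformer stands upright.
- **Not measured:** I could not read the plate's sinking directly. In the last reading before I let go of the transformer, about 60 % of its weight was already on the plate.
- **What went wrong and was mended:** the case I had emptied, on its way into the tote, swept the right bail inward. I pinched it back out before placing the last case.
- **Disagreements:**
  - While I placed that same case, one case in the tote slid about 10 mm against the far wall. It is still flat and within tolerance.
  - The camera read about 4 mm off near the tote, which I corrected from the arm's own contacts.

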